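# Prise the snap-fit battery cover off a bench logger and take the spent cell out

## Task

The bench data logger is going into storage, so its spent battery cell has to come out: prise the flush battery cover loose at its notch with the flat-blade tool (do not pull the cover with the gripper while it is still snapped in) and lay the tool back down on the desk. Then lift the loosened cover off and lay it flat in the steel tray, and take the cell out of its bay and put it in the tray too. Leave everything else on the desk where it is.

Things in the scene. Friction and masses are not known exactly. Their poses are not given: they have to be found in the camera images.
- logger: Bench data logger, white case 186 x 100 x 45 mm, does not move. Origin: centre of its underside, z up. Its top carries a dark display on the -x half and the grey battery cover on the +x half: the cover's plate spans x -3 to 83, y -26 to 26, in a seat sunk 3 mm below the top (underside of the plate at z = 42), 1 mm clear all round.
- logger_notch (a point): Where cover_edge lies when snapped in (logger x -3, y 0, z 42; logger's axes). Pry notch before it: a well in the top from x -16 to the cover, 16 mm wide, floor at z = 30, open into the bay below the cover. Its outer rim (x -16) stands at z = 45, so the blade gets under the edge only sloping down to +x by 25 degrees or more; 35 degrees and 8 mm past the edge is good.
- logger_bay (a point): Middle of the cell as it lies in its bay: logger x 40, y 0, z 31.5; logger's axes. The bay spans x 0 to 80, y -22 to 22, floor z = 10. The cradle under the cell is 15 mm wide (x) and grips it only up to z = 25.5; the bay is free for fingers on both sides of it (x 4 to 31 and 49 to 76). Steel contacts stand at the cell's ends up to z = 36.
- cover: Grey snap-fit cover, plate 86 x 52 x 5 mm, about 30 g. Origin: centre of the plate's underside; x runs from the notch end (-43) to the hooked end (+43), z is its outer face. Legs 10 mm long below, so laid down it stands level with its origin 10 mm up. Snapped in, its face is 2 mm above the case: hold it, once loose, across its 52 mm width (y), nearer the raised notch end.
- cover_edge (a point): Middle of the lower edge of the cover's notch end (cover x -43, z 0). A sprung latch holds this end, two tongues hook 2 mm under the seat at the other. Raising the edge takes some 5 to 8 N; after 4 mm the latch snaps and the edge stays about 8 mm up by itself, the cover sloping 6 degrees. It then lifts off, best with a pull of some mm toward the notch end.
- cell: Spent battery cell, bare aluminium cylinder, 17 mm diameter, 34 mm long, 18 g. Origin at its centre, axis along its own y. It lies loose in the bay under the cover, axis along the logger's y; grip it across its diameter (along the logger's x).
- pry_tool: Flat-blade prying tool lying on the desk, about 70 g: black handle 86 mm long (x -43 to 43), 15 wide, 13 high; steel shank and blade to +x, the last 31 mm a flat blade 9 wide and 2 thick, faces level, axis 6.5 mm above the underside. Origin: under the middle of the handle; x points to the blade, z up.
- tool_tip (a point): Middle of the end of the blade: 97 mm along x from the tool's origin, 6.5 mm up; tool's axes.
- tray: Shallow steel tray, 145 (x) x 105 (y) x 16 mm, walls 3 mm, floor 3 mm, does not move. Origin: centre of its underside.
- reagent_c: Small reagent bottle, 40 mm in diameter, 85 mm tall, standing loose; bystander. Origin: centre of its underside.
- petri_dish_1: Closed petri dish, 58 mm in diameter, 15 mm high, loose; bystander. Origin: centre of its underside.

How it is judged:
On the way, in this order (a step that is already met when the one before it is completed fails the run):
1. the tool's blade bears on the cover and has begun to raise its notch edge (0.6 mm) (contact force between pry_tool and cover above 0.8 N and z of cover_edge in the frame of logger_notch between 0.0006 and 0.0045 m).
2. the cover's notch edge has sprung out of the latch (more than 5.5 mm above its seat) with no finger on it (z of cover_edge in the frame of logger_notch above 0.0055 m and distance between cover_edge and logger_notch below 0.04 m and contact force between the fingers and cover below 0.1 N), for 0.1 s.
3. the tool lies on the desk, let go (height (world z) of tool_tip below 0.02 m and height (world z) of pry_tool below 0.012 m and contact force between the fingers and pry_tool below 0.1 N and linear speed of pry_tool below 0.05 m/s), for 0.2 s.
4. the cover lies in the tray (x of cover in the frame of tray between -0.06 and 0.06 m and y of cover in the frame of tray between -0.045 and 0.045 m and z of cover in the frame of tray below 0.03 m), for 0.2 s.
At the end, for the whole second after the job is handed in: The cover lies flat in the tray (within 0.2 rad, either face up, its origin inside the tray and less than 22 mm above the tray's underside), the cell lies in the tray (centre inside its walls, less than 40 mm up), the tool lies flat on the desk (blade tip less than 20 mm up), all at rest (x of cover in the frame of tray between -0.06 and 0.06 m and y of cover in the frame of tray between -0.045 and 0.045 m and z of cover in the frame of tray below 0.022 m and angle between the z axis of cover and the z axis of tray, either way round below 0.2 rad and linear speed of each of cover, pry_tool below 0.02 m/s and x of cell in the frame of tray between -0.07 and 0.07 m and y of cell in the frame of tray between -0.05 and 0.05 m and z of cell in the frame of tray below 0.04 m and linear speed of cell below 0.03 m/s and height (world z) of tool_tip below 0.02 m and height (world z) of pry_tool below 0.012 m); the robot touches nothing.
It fails at once if the gripper's fingers pull or push (over 2 N) the cover while it is still snapped in (contact force between the fingers and cover above 2 N and distance between cover_edge and logger_notch below 0.0045 m).
It fails at once if the reagent bottle is moved more than 30 mm (distance of reagent_c from where it was at the start of the episode above 0.03 m).
It fails at once if the petri dish is moved more than 30 mm (distance of petri_dish_1 from where it was at the start of the episode above 0.03 m).
It also fails if it takes over 64 s, if anything falls off the work surface, if the arm or the gripper's body presses on something with over 40 N, if the wrist force passes 120 N, or if a joint passes its speed limit or range.

## Robot

A 6-joint arm with a two-finger parallel gripper is mounted at the origin on a cart in front of the work surface, level with it; the furniture and walls round the work are solid. World frame = base frame: x ahead of the robot, y to its left, z up, the work surface at z = 0. Lengths are in m, angles in rad, forces in N, time in s.
With the tool pointing down it reaches from about 0.325 to 0.9 m from the base axis. Payload 6.1 kg.
Tool frame: the origin (TCP) lies on the centre line of the jaws, within the pads' length; the fingertips stand 25 mm ahead of it and the grasp point (between the pads) lies 6 mm ahead of it; x points along the fingers, y is the direction in which the jaws open and shut, and the axes are right-handed (so a half turn about x gives the same grasp; the last joint's range is limited). The gripper opens to 85 mm and grips with 20 to 120 N. Pads are 22 mm wide; open, the fingers measure 114 mm over their backs; the gripper's body (76 mm by 85 mm) begins 54 mm behind the grasp point. The pads swing forward as they close: fully open they stand 13 mm farther back than shut.
Start: joints at [1.191, 0.22, 1.526, -0, 1.395, -0.126], TCP at [0.157, 0.605, 0.256] pointing down, gripper open.
Joint ranges: [-2.98, 2.98], [-0.91, 2.08], [0.09, 2.57], [-1.24, 4.39], [0.2, 2.65], [-2.68, 2.68]. Speed limits (rad/s): [2.57, 2.57, 3.01, 3.14, 3.14, 3.14].

## Interface

Orientations are given as a unit quaternion [x, y, z, w].
In Python, from station import get_state, read_camera, camera_params, manip, spot_in, regions_of gives the robot as it stands. The module is installed in compiled form; this text tells all that it offers.
- The arm moves only by the tool move_arm, never from a script. Its arguments are lists of equal length, an entry for each row: "delta_pos": the shift along the tool's x, y, z in cm, a list of three; "delta_rot": the turn, a rotation vector about the tool's x, y, z in degrees, a list of three. A call has 1 to 20 rows; each row shifts and turns the pose as measured when the row begins, along the tool's axes as they then stand; what a row does not reach is not made up. A row lasts 1/8 s, in which the tool goes at most 62.5 mm and 10.7 degrees, less where a joint would pass 70% of its speed; a pose out of reach is approached as far as the arm can. A call is refused whole if a number of a shift passes 6.25 or a number of a turn 10.7, either way. A call with a gripper value outside its range is refused whole. "hand" is the closure, from -1 (fully open) to 1 (shut), set as the call begins (left out, the last holds). The fingers move at their own pace and stop on an object; "squeeze" is the grip in N (left out, the last holds). Time passes only in rows, so rows that do not move let the fingers close. It gives the time, the measured TCP pose, the force and the opening at its end, in the units of the state.
- get_state(): the state, without advancing time (a new reading comes with each control period).
- read_camera(name): name is "scene" or "top"; returns the picture (400x640x3 uint8, red, green, blue); there is no depth.
- camera_params(name): a dict with "camera_matrix" (3x3 intrinsics, pixels), "D" ([k1, k2, p1, p2, k3] as OpenCV has them; the pictures are not rectified), "eye" and "rotation" of the camera in the world. Camera axes: x right, y down, z forward; pixel columns grow to the right and rows downward; lengths in m; the calibration is good to about 2 mm. A picture is of the moment at which its call begins. camera_params takes no time and is no camera call.
- manip.close_job(): hands the job in, once; it reports no verdict.
Trained networks look in the newest picture that a camera, given by its name, has taken for a name from the list of things; names that differ only in an ending like _2 or _b are one class to them, and where a whole thing is asked for, a point or a joint stands for the part that bears it (a point fixed in the world has none). Each returns a list of dicts, best first, with "conf" (0 to 1); they miss things now and then, are a little off and sometimes report something else, mostly with a low value. They report only what shows in the picture. A call takes as long as a camera call.
- spot_in(label, camera): "centre" ([x, y, z] in m, in world coordinates, good to about 4 mm: the middle of the surface that is visible of it).
- regions_of(label, camera): "pixels" (400x640 bool, what is visible of it).
The state is a dict: "time": time; "joints": joint angles; "qvel": joint speeds; "joint_torque": joint torques, N m; "eef_pos": TCP position; "eef_rot": TCP orientation; "force": force on the tool from outside, world axes, zero at the start; "wrist_torque": the same for the moment, N m; "finger_gap": finger opening in m.
Only numpy, scipy, OpenCV 4.12 (cv2) and the standard library are available. Lean on these libraries where they do the work, as an engineer would, in place of code of your own. Each camera call takes 0.05 s, during which the arm holds its last target.

## Working session

There is one attempt and no reset: what is moved stays moved. The work goes in short steps, Python scripts to look and compute and a tool call to move; the robot and the scene stay as the last step left them, time stands still between calls to the robot, and variables do not carry over. Pictures are saved under pics/ and viewed, and the job is handed in when it is done.

Besides the shell and the picture viewer there is one more tool, called after "Call:" by a JSON object that holds its "op" and its "data", one argument or row to a line. move_arm: Moves the arm, as the interface text tells. Its arguments: {"type":"object","properties":{"delta_pos":{"type":"array"},"delta_rot":{"type":"array"},"hand":{"type":"number"},"squeeze":{"type":"number"}},"required":["delta_pos","delta_rot"]}

```bash
mkdir -p pics; python3 - <<'E'
from station import *
import cv2, numpy as np
s=get_state(); print({k:np.round(v,3) for k,v in s.items()})
for n in ["scene","top"]:
    im=read_camera(n); cv2.imwrite(f"pics/{n}0.png",im[:,:,::-1])
    p=camera_params(n); print(n,{k:np.round(v,4).tolist() for k,v in p.items()})
E
```

```text
{'time': np.float64(0.0), 'joints': array([ 1.191,  0.221,  1.528,  0.   ,  1.395, -0.126]), 'qvel': array([ 0.001,  0.   , -0.002,  0.002, -0.001,  0.002]), 'joint_torque': array([ 0.0000e+00, -4.9689e+01, -3.8940e+01, -0.0000e+00,  1.1000e-02,
        0.0000e+00]), 'eef_pos': array([0.157, 0.604, 0.255]), 'eef_rot': array([ 0.089,  0.702, -0.09 ,  0.701]), 'force': array([ 0.009, -0.687,  0.32 ]), 'wrist_torque': array([ 0.027,  0.019, -0.025]), 'finger_gap': np.float64(0.085)}
scene {'camera_matrix': [[400.5622, 0.0, 321.984], [0.0, 400.5622, 202.0501], [0.0, 0.0, 1.0]], 'D': [-0.0904, 0.0, 0.0, 0.0, 0.0], 'eye': [-0.2991, -0.4468, 0.7131], 'rotation': [0.7743, -0.4162, 0.2299, -0.4175]}
top {'camera_matrix': [[495.1267, 0.0, 319.4362], [0.0, 495.1267, 196.8781], [0.0, 0.0, 1.0]], 'D': [-0.1099, 0.0, 0.0, 0.0, 0.0], 'eye': [0.3971, 0.0683, 1.302], 'rotation': [0.7149, -0.6961, 0.0427, -0.0503]}
```

View pics/scene0.png

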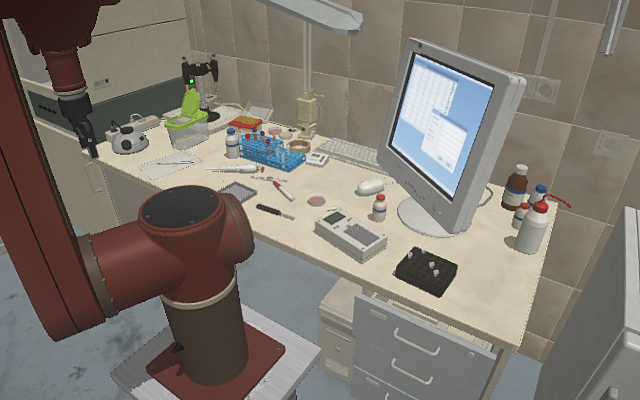

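View pics/top0.png

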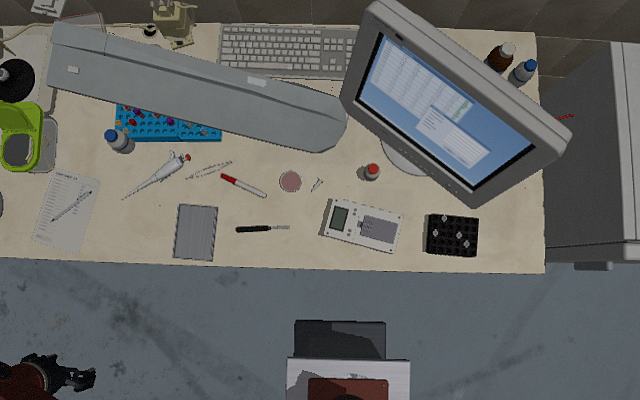

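```bash
cat > h.py <<'E'
from station import *
import cv2, numpy as np
from scipy.spatial.transform import Rotation as R
def cam(n):
    p=camera_params(n); r=np.array(p["rotation"]); 
    Rm=R.from_quat(r).as_matrix() if r.size==4 else r
    return np.array(p["camera_matrix"]),np.array(p["D"]),np.array(p["eye"]),Rm
def proj(n,P):
    K,D,e,Rm=cam(n); P=np.atleast_2d(P).astype(float)
    rv=cv2.Rodrigues(Rm.T)[0]; return cv2.projectPoints(P,rv,-Rm.T@e,K,D)[0].reshape(-1,2)
def unproj(n,px,z):
    K,D,e,Rm=cam(n); u=cv2.undistortPoints(np.array(px,float).reshape(-1,1,2),K,D).reshape(-1,2)
    d=np.c_[u,np.ones(len(u))]@Rm.T; t=(z-e[2])/d[:,2]; return e+d*t[:,None]
E
python3 - <<'E'
from h import *
for n in ["scene","top"]:
    read_camera(n)
    for l in ["logger","cover","pry_tool","tray","reagent_c","petri_dish_1"]:
        r=regions_of(l,n); s=spot_in(l,n)
        print(n,l,[(round(a["conf"],2),np.round(a["centre"],3).tolist()) for a in s][:3])
        for i,a in enumerate(r[:2]):
            m=a["pixels"].astype(np.uint8); 
            if m.sum()==0: continue
            c=cv2.minAreaRect(cv2.findNonZero(m)); print("   ",round(a["conf"],2),m.sum(),np.round(c[0],1),np.round(c[1],1),round(c[2],1))
            if i==0: np.save(f"{n}_{l}.npy",m)
for n,a,b in [("top",(150,150,480,280),2.4),("scene",(200,150,420,280),3.5)]:
    im=read_camera(n)[:,:,::-1]; x0,y0,x1,y1=a
    cv2.imwrite(f"pics/{n}_z.png",cv2.resize(im[y0:y1,x0:x1],None,fx=b,fy=b,interpolation=cv2.INTER_CUBIC))
print(get_state()["time"])
E
```

```text
scene logger [(0.87, [0.468, -0.026, 0.043]), (0.66, [0.483, -0.069, 0.044])]
    0.72 1993 [350.5 234.6] [74.1 37.7] 29.4
scene cover [(0.8, [0.485, -0.07, 0.045])]
    0.56 378 [360.5 234. ] [32.2 13.9] 26.6
scene pry_tool [(0.56, [0.478, 0.245, 0.009])]
    0.65 130 [275.  211.7] [38.3  5.1] 18.4
    0.59 1767 [349.9 235.1] [72.9 36. ] 29.1
scene tray [(0.68, [0.506, 0.414, 0.004])]
    0.56 420 [237.6 191.2] [35.6 17.5] 25.5
    0.48 1969 [350.3 233.6] [73.2 38.1] 31.8
scene reagent_c [(0.6, [0.618, -0.054, 0.048])]
    0.55 307 [378.5 208.5] [27. 13.] 90.0
    0.16 152 [275.  211.5] [38.3  6. ] 18.4
scene petri_dish_1 [(0.53, [0.48, -0.069, 0.046]), (0.47, [0.6, 0.159, 0.01])]
    0.6 187 [315.5 200. ] [12. 17.] 90.0
top logger [(0.8, [0.5, -0.007, 0.044])]
    0.96 2329 [363.1 224.9] [74.  41.6] 14.8
top cover [(0.73, [0.484, -0.062, 0.05])]
    0.95 663 [378.6 229. ] [33.9 20.1] 15.3
top pry_tool [(0.57, [0.482, 0.245, 0.012])]
    0.56 294 [261.5 228.2] [ 7.3 53.1] 88.5
top tray [(0.62, [0.467, 0.412, 0.001])]
    0.85 2285 [194.3 232. ] [42.2 56.4] 4.1
    0.37 672 [378.2 228.8] [33.7 20.9] 14.0
top reagent_c [(0.48, [0.626, -0.041, 0.061])]
    0.75 246 [371.  171.5] [17. 16.] 90.0
    0.31 2185 [194.9 231.9] [41.  55.6] 5.2
top petri_dish_1 [(0.59, [0.614, 0.163, 0.017])]
    0.72 383 [290.5 180. ] [20. 21.] 90.0
1.5
```

View pics/top_z.png

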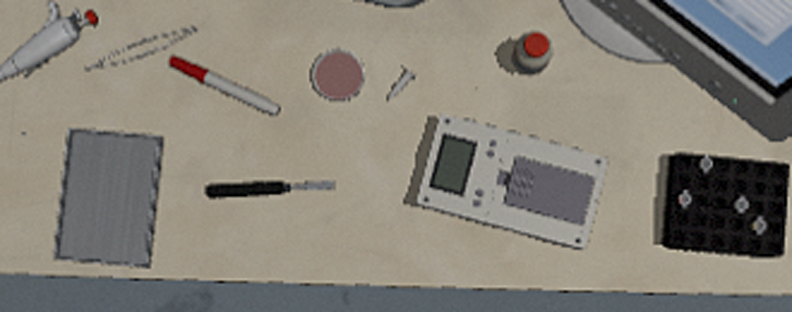

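View pics/scene_z.png

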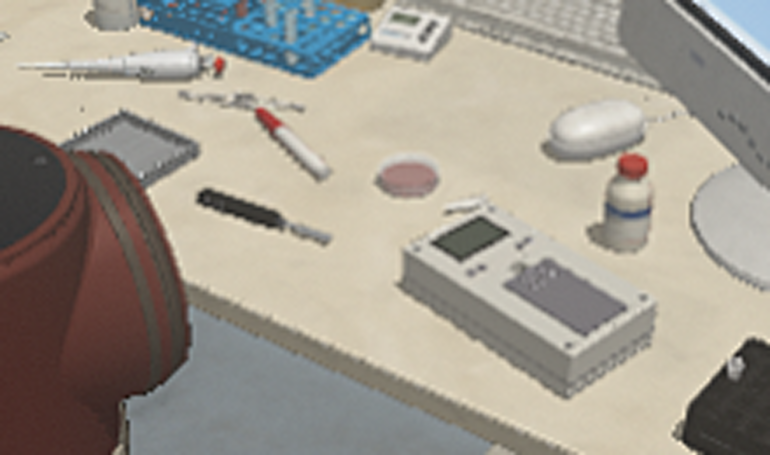

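```bash
cat > fit.py <<'E'
from h import *
from scipy.optimize import minimize
def box(x0,x1,y0,y1,z0,z1): return np.array([[x,y,z] for x in(x0,x1) for y in(y0,y1) for z in(z0,z1)])/1000.
MOD={"logger":[box(-93,93,-50,50,0,45)],"cover":[box(-3,83,-26,26,45,47)],
"tray":[box(-72.5,72.5,-52.5,52.5,0,16)],"pry_tool":[box(-43,43,-7.5,7.5,0,13),box(43,66,-3,3,4,9),box(66,97,-4.5,4.5,5.5,7.5)],
"reagent_c":[np.array([[20*np.cos(t),20*np.sin(t),z] for t in np.linspace(0,6.2,24) for z in (0,60)]+[[12*np.cos(t),12*np.sin(t),85] for t in np.linspace(0,6.2,24)])/1000],
"petri_dish_1":[np.array([[29*np.cos(t),29*np.sin(t),z] for t in np.linspace(0,6.2,24) for z in (0,15)])/1000]}
S=8
def render(n,l,x,y,yaw,off):
    c,s=np.cos(yaw),np.sin(yaw); M=np.zeros((off[3]*S,off[2]*S),np.uint8)
    for B in MOD[l]:
        W=B@np.array([[c,s,0],[-s,c,0],[0,0,1]])+[x,y,0]
        p=(proj(n,W)-off[:2]+0.5)*S
        cv2.fillConvexPoly(M,np.round(cv2.convexHull(p.astype(np.float32))).astype(np.int32),1)
    return cv2.resize(M.astype(np.float32),None,fx=1/S,fy=1/S,interpolation=cv2.INTER_AREA)
def fit(l,masks,x0):
    offs={}
    for n,m in masks.items():
        a,b,w,h=cv2.boundingRect(cv2.findNonZero(m)); offs[n]=(a-10,b-10,w+20,h+20)
    def cost(p):
        t=0
        for n,m in masks.items():
            o=offs[n]; r=render(n,l,p[0],p[1],p[2],o); mm=m[o[1]:o[1]+o[3],o[0]:o[0]+o[2]]
            mm=mm[:o[3],:o[2]]; t+=np.abs(r[:mm.shape[0],:mm.shape[1]]-mm).sum()/m.sum()
        return t
    best=None
    for d in (0,.1,-.1):
        sx=np.array([x0]*4)+np.array([[0,0,d],[.01,0,d],[0,.01,d],[0,0,d+.15]])
        r=minimize(cost,x0,method="Nelder-Mead",options=dict(initial_simplex=sx,xatol=1e-4,fatol=1e-4))
        if best is None or r.fun<best.fun: best=r
    return best
E
python3 - <<'E'
from fit import *
init={"logger":(.49,-.02,-1.8),"cover":(.49,-.02,-1.8),"tray":(.47,.41,1.5),"pry_tool":(.48,.26,-1.57),"reagent_c":(.62,-.05,0),"petri_dish_1":(.61,.16,0)}
for l,i in init.items():
    ms={n:np.load(f"{n}_{l}.npy") for n in("top","scene")}
    for sel in (["top"],["scene"],["top","scene"]):
        if l=="tray" and "scene" in sel: continue
        r=fit(l,{n:ms[n] for n in sel},i); print(l,sel,np.round(r.x,4),round(r.fun,3))
E
```

```text
logger ['top'] [ 0.4953 -0.0289 -1.8105] 0.318
logger ['scene'] [ 0.4992 -0.026  -1.7804] 0.218
logger ['top', 'scene'] [ 0.4963 -0.0283 -1.8022] 0.572
cover ['top'] [ 0.4942 -0.0293 -1.8035] 0.066
cover ['scene'] [ 0.4938 -0.025  -1.7647] 0.087
cover ['top', 'scene'] [ 0.4942 -0.0278 -1.7869] 0.196
tray ['top'] [0.4664 0.4109 3.1024] 0.03Traceback (most recent call last):
  File "<stdin>", line 7, in <module>
  File "fit.py", line 29, in fit
    r=minimize(cost,x0,method="Nelder-Mead",options=dict(initial_simplex=sx,xatol=1e-4,fatol=1e-4))
    res = _minimize_neldermead(fun, x0, args, callback, bounds=bounds,
                               **options)
    fxcc = func(xcc)
    fx = function(np.copy(x), *(wrapper_args + args))
  File "fit.py", line 23, in cost
    o=offs[n]; r=render(n,l,p[0],p[1],p[2],o); mm=m[o[1]:o[1]+o[3],o[0]:o[0]+o[2]]
                 ~~~~~~^^^^^^^^^^^^^^^^^^^^^^
  File "fit.py", line 13, in render
    p=(proj(n,W)-off[:2]+0.5)*S
       ~~~~^^^^^
  File "h.py", line 9, in proj
    K,D,e,Rm=cam(n); P=np.atleast_2d(P).astype(float)
             ~~~^^^
  File "h.py", line 5, in cam
    p=camera_params(n); r=np.array(p["rotation"]);
ValueError: time passes only in moves, steps and waits
```

```bash
sed -i 's/^def cam(n):/import functools\n@functools.cache\ndef cam(n):/' h.py
python3 - <<'E'
from fit import *
init={"logger":(.495,-.028,-1.8),"cover":(.495,-.028,-1.8),"tray":(.47,.41,3.1),"pry_tool":(.48,.26,-1.57),"reagent_c":(.62,-.05,0),"petri_dish_1":(.61,.16,0)}
for l,i in init.items():
    ms={n:np.load(f"{n}_{l}.npy") for n in("top","scene")}
    if l=="logger":
        for n in ms:
            m=ms[n]; k,lab,st,_=cv2.connectedComponentsWithStats(m); j=1+st[1:,4].argmax()
            h=cv2.convexHull(cv2.findNonZero((lab==j).astype(np.uint8))); ms[n]=cv2.fillConvexPoly(np.zeros_like(m),h,1)
    for sel in (["top"],["scene"],["top","scene"]):
        if l=="tray" and "scene" in sel: continue
        r=fit(l,{n:ms[n] for n in sel},i); print(l,sel,np.round(r.x,4),round(r.fun,3))
E
```

```text
logger ['top'] [ 0.4957 -0.0285 -1.8146] 0.058
logger ['scene'] [ 0.4991 -0.0261 -1.7894] 0.043
logger ['top', 'scene'] [ 0.4976 -0.028  -1.7939] 0.121
cover ['top'] [ 0.4943 -0.0293 -1.8016] 0.068
cover ['scene'] [ 0.4933 -0.0251 -1.7541] 0.086
cover ['top', 'scene'] [ 0.494  -0.0278 -1.7848] 0.197
tray ['top'] [0.4663 0.4107 3.1047] 0.03
pry_tool ['top'] [ 0.4798  0.2606 -1.4735] 0.194
pry_tool ['scene'] [ 0.4828  0.2613 -1.506 ] 0.516
pry_tool ['top', 'scene'] [ 0.4806  0.2609 -1.4846] 0.742
reagent_c ['top'] [ 0.6356 -0.0483 -0.1238] 0.081
reagent_c ['scene'] [ 0.6375 -0.0455 -0.2332] 0.168
reagent_c ['top', 'scene'] [ 0.6353 -0.0476 -0.1255] 0.275
petri_dish_1 ['top'] [0.6116 0.1623 0.0063] 0.064
petri_dish_1 ['scene'] [0.6095 0.1659 0.0172] 0.105
petri_dish_1 ['top', 'scene'] [ 0.6109  0.1635 -0.0021] 0.22
```

```bash
cat > ov.py <<'E'
from fit import *
def overlay(n,items,reg,f,fn,pts=None):
    im=read_camera(n)[:,:,::-1]; x0,y0,x1,y1=reg
    z=cv2.resize(im[y0:y1,x0:x1],None,fx=f,fy=f,interpolation=cv2.INTER_CUBIC)
    for l,(x,y,yaw) in items.items():
        c,s=np.cos(yaw),np.sin(yaw)
        for B in MOD[l]:
            p=(proj(n,B@np.array([[c,s,0],[-s,c,0],[0,0,1]])+[x,y,0])-[x0,y0]+.5)*f
            cv2.polylines(z,[np.round(cv2.convexHull(p.astype(np.float32))).astype(np.int32)],True,(0,0,255),1)
    if pts is not None:
        for p in (proj(n,pts)-[x0,y0]+.5)*f: cv2.circle(z,tuple(np.round(p).astype(int).tolist()),2,(0,255,0),-1)
    cv2.imwrite(fn,z)
E
python3 - <<'E'
from ov import *
L=(.496,-.028,-1.80); c,s=np.cos(L[2]),np.sin(L[2])
def lp(x,y,z): return [L[0]+(c*x-s*y)/1000,L[1]+(s*x+c*y)/1000,z/1000]
it={"logger":L,"cover":L,"pry_tool":(.480,.261,-1.48),"tray":(.4663,.4107,3.1047)}
pts=[lp(-16,-8,45),lp(-16,8,45),lp(-3,-8,45),lp(-3,8,45)]
overlay("top",it,(170,190,420,255),3.2,"pics/ov_top.png",pts)
overlay("scene",it,(210,170,410,270),4,"pics/ov_scene.png",pts)
E
```

```text
(no output)
```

View pics/ov_top.png

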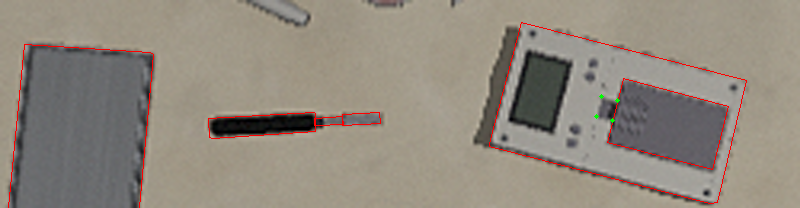

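View pics/ov_scene.png

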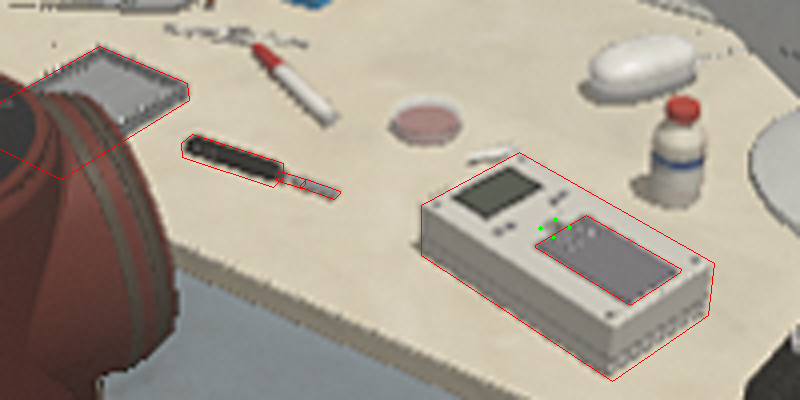

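```bash
cat > plan.py <<'E'
from h import *
def RT(fx,fy):
    # fx: finger direction (world), fy: jaw direction hint
    x=np.array(fx,float);x/=np.linalg.norm(x); y=np.array(fy,float); y-=x*(x@y); y/=np.linalg.norm(y)
    return R.from_matrix(np.c_[x,y,np.cross(x,y)])
def plan(pos,rot,n=None,vmax=5.5,wmax=9.5,show=True):
    s=get_state(); p=np.array(s["eef_pos"]); r=R.from_quat(s["eef_rot"])
    cand=[rot, rot*R.from_rotvec([np.pi,0,0])]
    rot=min(cand,key=lambda q:(r.inv()*q).magnitude()) 
    rv=(r.inv()*rot).as_rotvec(degrees=True); d=np.array(pos)-p
    k=max(1,int(np.ceil(max(np.linalg.norm(d)*100/vmax,np.linalg.norm(rv)/wmax)))) if n is None else n
    out=[]
    for i in range(k):
        out.append((r.inv().apply(d/k)*100).round(2).tolist()); r=r*R.from_rotvec(rv/k,degrees=True)
    print("t",round(float(s["time"]),2),"dist mm",(d*1000).round(1),"rotvec",rv.round(1),"rows",k,"F",np.round(s["force"],1),"gap",round(float(s["finger_gap"]),4))
    print("delta_pos",out); print("delta_rot",[(rv/k).round(2).tolist()]*k)
E
python3 - <<'E'
from plan import *
s=get_state(); print(R.from_quat(s["eef_rot"]).as_matrix().round(3))
t=-1.48; plan([.4833,.2361,.12],RT([0,0,-1],[-np.sin(t),np.cos(t),0]))
print(unproj("top",[(345,130),(200,130)],.5))
E
```

```text
[[-0.     0.251  0.968]
 [-0.     0.968 -0.251]
 [-1.    -0.     0.   ]]
t 1.6 dist mm [ 326.4 -368.8 -136.3] rotvec [70.3  0.   0. ] rows 10 F [ 0.  -0.7 -0.2] gap 0.0852
delta_pos [[1.36, -2.75, 4.09], [1.36, -2.23, 4.39], [1.36, -1.68, 4.63], [1.36, -1.1, 4.8], [1.36, -0.5, 4.9], [1.36, 0.1, 4.92], [1.36, 0.7, 4.87], [1.36, 1.29, 4.75], [1.36, 1.86, 4.56], [1.36, 2.41, 4.3]]
delta_rot [[7.03, 0.0, 0.0], [7.03, 0.0, 0.0], [7.03, 0.0, 0.0], [7.03, 0.0, 0.0], [7.03, 0.0, 0.0], [7.03, 0.0, 0.0], [7.03, 0.0, 0.0], [7.03, 0.0, 0.0], [7.03, 0.0, 0.0], [7.03, 0.0, 0.0]]
[[0.61664915 0.03879611 0.5       ]
 [0.61134583 0.28227842 0.5       ]]
```

Call:
{"op": "move_arm", "data": {
  "delta_pos": [
    [1.36,-2.75,4.09],
    [1.36,-2.23,4.39],
    [1.36,-1.68,4.63],
    [1.36,-1.1,4.8],
    [1.36,-0.5,4.9],
    [1.36,0.1,4.92],
    [1.36,0.7,4.87],
    [1.36,1.29,4.75],
    [1.36,1.86,4.56],
    [1.36,2.41,4.3]
  ],
  "delta_rot": [
    [7.03,0,0],
    [7.03,0,0],
    [7.03,0,0],
    [7.03,0,0],
    [7.03,0,0],
    [7.03,0,0],
    [7.03,0,0],
    [7.03,0,0],
    [7.03,0,0],
    [7.03,0,0]
  ],
  "hand": 0.2,
  "squeeze": 60
}}

```text
time: 2.85
eef_pos: [0.4866, 0.2246, 0.1194]
eef_rot: [0.489, 0.514, -0.482, 0.514]
force: [-0.5, 0.6, -0.3]
finger_gap: 0.0342
```

```bash
python3 - <<'E'
from plan import *
print(get_state()["joints"].round(3))
t=-1.48; plan([.4833,.2361,.06],RT([0,0,-1],[-np.sin(t),np.cos(t),0]))
from ov import overlay
overlay("scene",{"pry_tool":(.481,.261,-1.48)},(130,90,430,270),2.6,"pics/a1.png",[get_state()["eef_pos"]])
E
```

```text
[0.282 0.145 1.886 0.006 1.102 0.222]
t 2.85 dist mm [ -3.3  11.5 -59.4] rotvec [-1.9 -0.4 -0.4] rows 2 F [-0.5  0.6 -0.3] gap 0.0342
delta_pos [[2.97, -0.15, -0.56], [2.97, -0.13, -0.58]]
delta_rot [[-0.97, -0.21, -0.22], [-0.97, -0.21, -0.22]]
```

View pics/a1.png

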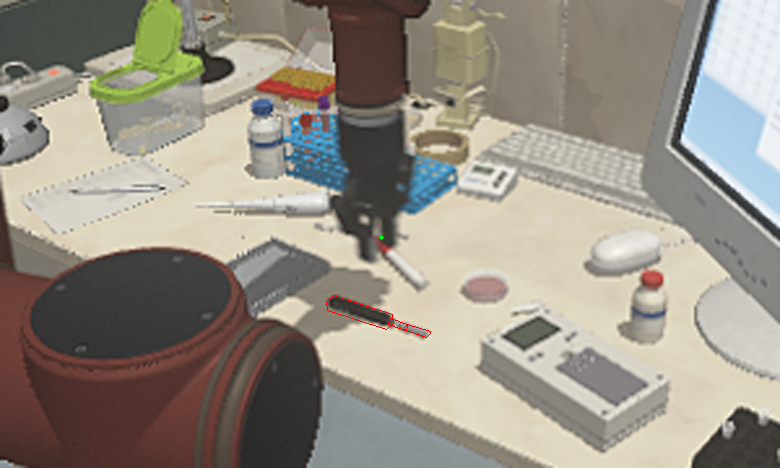

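Call:
{"op": "move_arm", "data": {
  "delta_pos": [
    [2.97,-0.15,-0.56],
    [2.97,-0.13,-0.58],
    [1.0,0,0],
    [0,0,0]
  ],
  "delta_rot": [
    [-0.97,-0.21,-0.22],
    [-0.97,-0.21,-0.22],
    [0,0,0],
    [0,0,0]
  ]
}}

```text
time: 3.4
eef_pos: [0.4885, 0.2297, 0.0478]
eef_rot: [0.479, 0.518, -0.48, 0.521]
force: [0.6, 0.6, 0.6]
finger_gap: 0.0341
```

```bash
python3 - <<'E'
from plan import *
t=-1.48; plan([.4833,.2361,.031],RT([0,0,-1],[-np.sin(t),np.cos(t),0]),n=3)
from ov import overlay
overlay("scene",{"pry_tool":(.481,.261,-1.48)},(200,140,350,240),5,"pics/a2.png",[get_state()["eef_pos"]])
overlay("top",{"pry_tool":(.481,.261,-1.48)},(200,170,350,270),5,"pics/a2t.png",[get_state()["eef_pos"]])
E
```

```text
t 3.4 dist mm [ -5.2   6.4 -16.8] rotvec [-0.6  0.2 -0.1] rows 3 F [0.6 0.6 0.6] gap 0.0341
delta_pos [[0.56, -0.16, -0.23], [0.56, -0.16, -0.23], [0.56, -0.16, -0.23]]
delta_rot [[-0.21, 0.07, -0.04], [-0.21, 0.07, -0.04], [-0.21, 0.07, -0.04]]
```

View pics/a2.png

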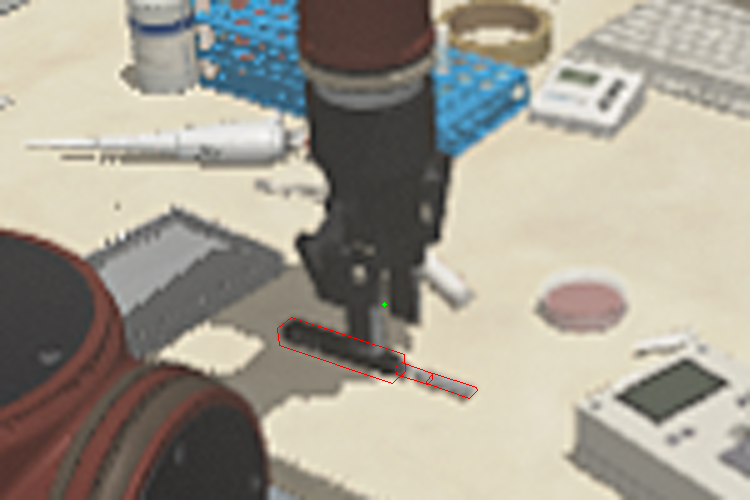

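View pics/a2t.png

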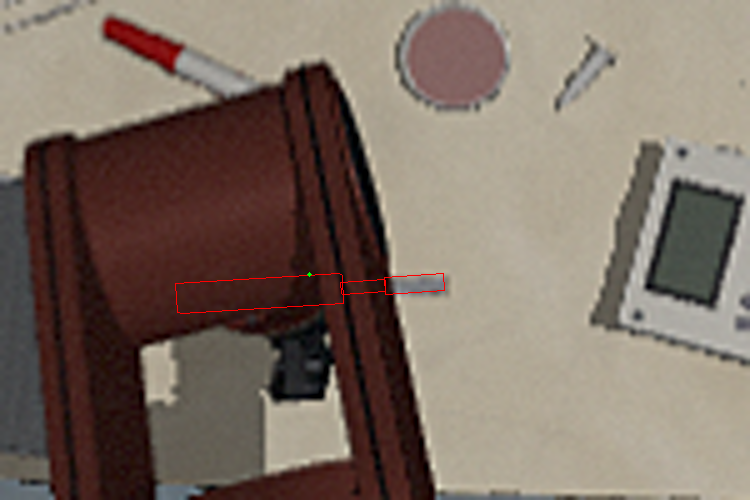

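Call:
{"op": "move_arm", "data": {
  "delta_pos": [
    [0.6,-0.3,-0.35],
    [0.6,-0.2,-0.3],
    [0.5,-0.1,-0.1],
    [0,0,0]
  ],
  "delta_rot": [
    [-0.3,0,0],
    [-0.3,0,0],
    [0,0,0],
    [0,0,0]
  ]
}}

```text
time: 4.0
eef_pos: [0.4838, 0.2381, 0.0332]
eef_rot: [0.478, 0.52, -0.475, 0.525]
force: [0.1, -0.8, 0.1]
finger_gap: 0.0342
```

```bash
python3 - <<'E'
from plan import *
t=-1.48; plan([.4818,.2361,.028],RT([0,0,-1],[-np.sin(t),np.cos(t),0]),n=1)
E
```

```text
t 4.0 dist mm [-2.  -2.  -5.2] rotvec [ 0.   0.1 -0.5] rows 1 F [ 0.1 -0.8  0.1] gap 0.0342
delta_pos [[0.52, -0.22, 0.18]]
delta_rot [[0.04, 0.11, -0.48]]
```

Call:
{"op": "move_arm", "data": {
  "delta_pos": [
    [0.5,-0.2,0.15],
    [0,0,0]
  ],
  "delta_rot": [
    [0,0,-0.4],
    [0,0,0]
  ]
}}

```text
time: 4.25
eef_pos: [0.4819, 0.2363, 0.0279]
eef_rot: [0.476, 0.522, -0.477, 0.523]
force: [-0.3, -0.5, 0.1]
finger_gap: 0.0341
```

Call:
{"op": "move_arm", "data": {
  "delta_pos": [
    [0,0,0],
    [0,0,0],
    [0,0,0],
    [0,0,0]
  ],
  "delta_rot": [
    [0,0,0],
    [0,0,0],
    [0,0,0],
    [0,0,0]
  ],
  "hand": 1,
  "squeeze": 110
}}

```text
time: 4.75
eef_pos: [0.4824, 0.2363, 0.0283]
eef_rot: [0.477, 0.521, -0.477, 0.523]
force: [0.2, 0.7, 0.4]
finger_gap: 0.0115
```

Call:
{"op": "move_arm", "data": {
  "delta_pos": [
    [0,0,0],
    [-0.5,0,0],
    [-2,0,0],
    [-4,0,0],
    [-3,0,0],
    [0,0,0]
  ],
  "delta_rot": [
    [0,0,0],
    [0,0,0],
    [0,0,0],
    [0,0,0],
    [0,0,0],
    [0,0,0]
  ]
}}

```text
time: 5.5
eef_pos: [0.4814, 0.2361, 0.1256]
eef_rot: [0.476, 0.522, -0.477, 0.523]
force: [0.2, 0.9, -0.4]
finger_gap: 0.0116
```

```bash
python3 - <<'E'
from plan import *
t=-1.48; plan([.4818,.2361,.128],RT([0,0,-1],[-np.sin(t),np.cos(t),0]),n=1)
from ov import overlay
overlay("scene",{},(200,120,350,220),5,"pics/a3.png")
overlay("top",{},(200,170,350,270),5,"pics/a3t.png")
E
```

```text
t 5.5 dist mm [ 0.4 -0.   2.4] rotvec [0.  0.1 0. ] rows 1 F [ 0.2  0.9 -0.4] gap 0.0116
delta_pos [[-0.24, 0.04, 0.0]]
delta_rot [[0.02, 0.14, 0.02]]
```

View pics/a3.png

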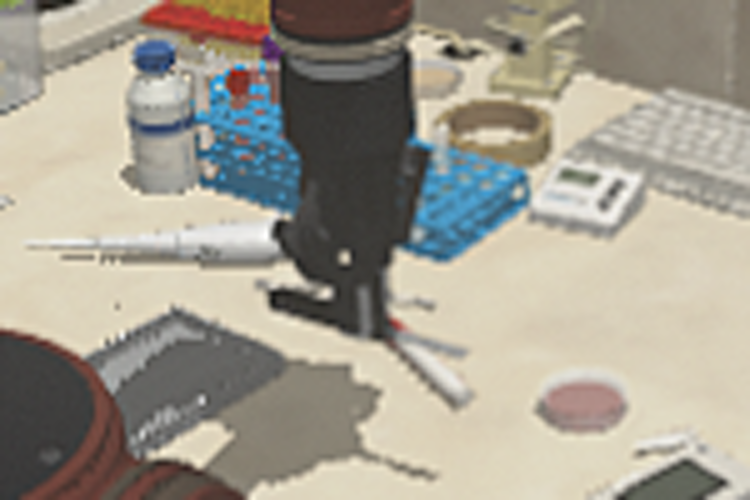

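View pics/a3t.png

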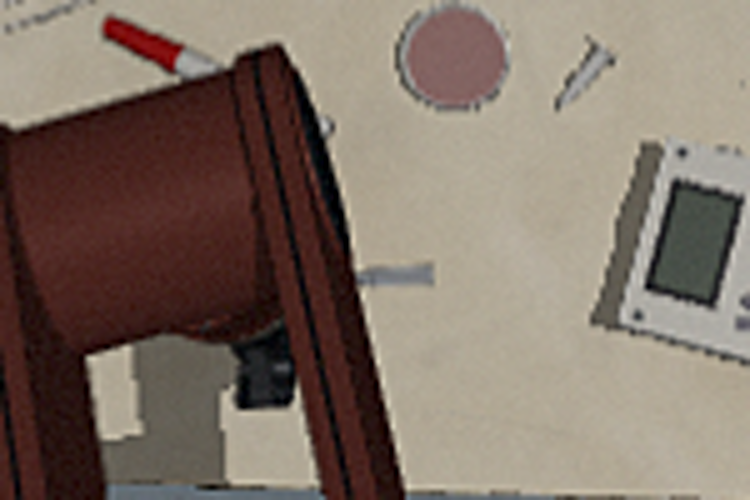

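```bash
cat >> h.py <<'E'
def tri(pt,ps):
    A=[];b=[]
    for n,px in (("top",pt),("scene",ps)):
        K,D,e,Rm=cam(n); u=cv2.undistortPoints(np.array(px,float).reshape(-1,1,2),K,D).reshape(2)
        d=Rm@np.r_[u,1]; d/=np.linalg.norm(d); P=np.eye(3)-np.outer(d,d); A.append(P); b.append(P@e)
    return np.linalg.lstsq(np.vstack(A),np.hstack(b),rcond=None)[0]
E
python3 - <<'E'
from h import *
s=get_state(); r=R.from_quat(s["eef_rot"]); p=s["eef_pos"]
T=tri((286.1,224.4),(292.8,190)); print("tip",T.round(4), "in tcp",(r.inv().apply(T-p)*1000).round(1))
for z in (.1,.105,.11): print(unproj("top",[(286.1,224.4)],z).round(4), unproj("scene",[(292.8,190)],z).round(4))
im=read_camera("top")[:,:,::-1]; cv2.imwrite("pics/a4t.png",cv2.resize(im[205:245,262:302],None,fx=14,fy=14,interpolation=cv2.INTER_NEAREST))
im=read_camera("scene")[:,:,::-1]; cv2.imwrite("pics/a4.png",cv2.resize(im[165:205,260:310],None,fx=14,fy=14,interpolation=cv2.INTER_NEAREST))
E
```

```text
tip [0.4857 0.1619 0.1092] in tcp [13.6 -0.4 73.7]
[[0.4864 0.1626 0.1   ]] [[0.4976 0.1712 0.1   ]]
[[0.486  0.1622 0.105 ]] [[0.4911 0.1662 0.105 ]]
[[0.4856 0.1619 0.11  ]] [[0.4846 0.1611 0.11  ]]
```

View pics/a4t.png

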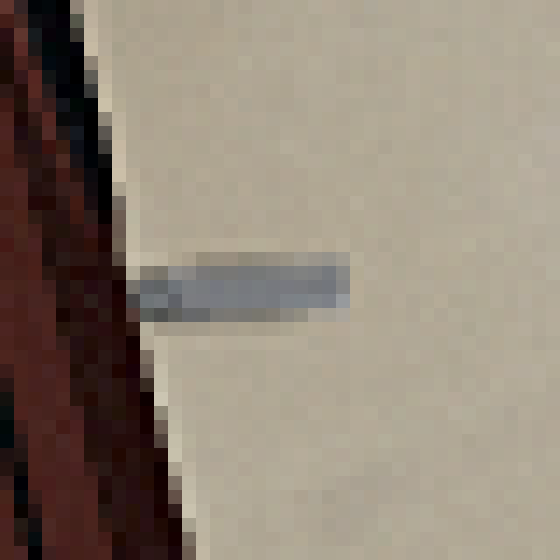

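View pics/a4.png

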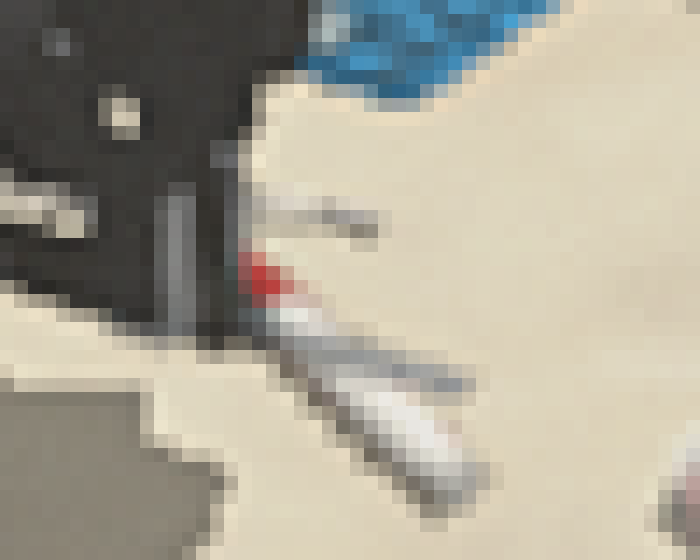

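```bash
python3 - <<'E'
from h import *
s=get_state(); r=R.from_quat(s["eef_rot"]); p=s["eef_pos"]
for a,b in (((286.5,225.),(293.1,191.9)),((286.5,225.),(293.1,192.4)),((286.5,225.),(292.6,191.9))):
    T=tri(a,b); print("tip",T.round(4), "in tcp",(r.inv().apply(T-p)*1000).round(1))
print(proj("scene",p+r.apply([.0218,0,.074])),proj("top",p+r.apply([.0218,0,.074])))
print(s["joints"].round(3),s["time"])
E
```

```text
tip [0.4849 0.161  0.1034] in tcp [18.1 -0.1 74.3]
tip [0.485  0.1612 0.1016] in tcp [19.9  0.  74.1]
tip [0.4845 0.1616 0.1035] in tcp [18.  -0.5 73.7]
[[292.94558091 192.9555272 ]] [[286.63922747 224.99441837]]
[ 0.31   0.15   1.877 -0.003  1.124  0.22 ] 5.7
```

```bash
cat > pry.py <<'E'
from plan import *
L=(.496,-.028,-1.80); c_,s_=np.cos(L[2]),np.sin(L[2])
LX=np.array([c_,s_,0]);LY=np.array([-s_,c_,0]);LZ=np.array([0,0,1.])
def lw(x,y,z): return np.array([L[0],L[1],0])+LX*x/1000+LY*y/1000+LZ*z/1000
TIP=np.array([.0218,0,.0743])
def prypose(tip,deg=35,back=0):
    t=np.radians(deg); b=np.cos(t)*LX-np.sin(t)*LZ; f=-np.cos(t)*LZ-np.sin(t)*LX
    rot=R.from_matrix(np.c_[f,np.cross(b,f),b])
    tw=lw(*tip)-b*back/1000
    return tw-rot.apply(TIP),rot
def where():
    s=get_state(); r=R.from_quat(s["eef_rot"]); T=s["eef_pos"]+r.apply(TIP); d=T-[L[0],L[1],0]
    b=r.apply([0,0,1]); print("tip in logger mm",(np.array([d@LX,d@LY,d@LZ])*1000).round(1),"slope",np.degrees(np.arcsin(-b[2])).round(1),"yawerr",np.degrees(np.arctan2(b@LY,b@LX)).round(1),"F",np.round(s["force"],1),"wt",np.round(s["wrist_torque"],2))
E
python3 - <<'E'
from pry import *
where(); p,r=prypose((5,0,33.2),35,70); print(p); plan(p,r,vmax=3.5,wmax=6)
E
```

```text
tip in logger mm [-181.6  -53.7   99.7] slope -0.2 yawerr 18.3 F [ 0.7 -0.2 -1. ] wt [-0.    0.   -0.01]
[0.51887918 0.07006614 0.13382459]
t 5.7 dist mm [  40.5 -165.    12.6] rotvec [17.6 35.   6. ] rows 7 F [ 0.7 -0.2 -1. ] gap 0.0116
delta_pos [[-0.17, 0.36, 2.4], [-0.38, 0.47, 2.36], [-0.57, 0.58, 2.29], [-0.76, 0.69, 2.21], [-0.93, 0.8, 2.1], [-1.1, 0.9, 1.98], [-1.25, 1.0, 1.83]]
delta_rot [[2.52, 5.0, 0.86], [2.52, 5.0, 0.86], [2.52, 5.0, 0.86], [2.52, 5.0, 0.86], [2.52, 5.0, 0.86], [2.52, 5.0, 0.86], [2.52, 5.0, 0.86]]
```

Call:
{"op": "move_arm", "data": {
  "delta_pos": [
    [-0.17,0.36,2.4],
    [-0.38,0.47,2.36],
    [-0.57,0.58,2.29],
    [-0.76,0.69,2.21],
    [-0.93,0.8,2.1],
    [-1.1,0.9,1.98],
    [-1.25,1.0,1.83],
    [0,0,0],
    [0,0,0]
  ],
  "delta_rot": [
    [2.52,5.0,0.86],
    [2.52,5.0,0.86],
    [2.52,5.0,0.86],
    [2.52,5.0,0.86],
    [2.52,5.0,0.86],
    [2.52,5.0,0.86],
    [2.52,5.0,0.86],
    [0,0,0],
    [0,0,0]
  ]
}}

```text
time: 6.82
eef_pos: [0.512, 0.0662, 0.1196]
eef_rot: [0.697, 0.554, -0.364, 0.274]
force: [0.1, 0.2, -1.1]
finger_gap: 0.0112
```

```bash
python3 - <<'E'
from pry import *
where(); p,r=prypose((5,0,33.2),35,40); print(p, get_state()["joints"].round(3)); plan(p,r,vmax=3.5,wmax=6,n=3)
from ov import overlay
overlay("scene",{},(230,120,430,270),4,"pics/b1.png")
overlay("top",{"logger":L,"cover":L},(250,180,420,270),4.5,"pics/b1t.png")
E
```

```text
tip in logger mm [-47.9  -7.6  58.5] slope 35.8 yawerr -1.5 F [ 0.1  0.2 -1.1] wt [-0.33  0.07 -0.04]
[0.51329578 0.04613426 0.1166173 ] [-0.391  0.135  2.027  0.666  1.198 -0.465]
t 6.83 dist mm [  1.2 -20.1  -3. ] rotvec [-1.2 -0.8  0.7] rows 3 F [ 0.1  0.2 -1.1] gap 0.0112
delta_pos [[-0.3, 0.2, 0.58], [-0.29, 0.2, 0.58], [-0.29, 0.2, 0.58]]
delta_rot [[-0.39, -0.28, 0.23], [-0.39, -0.28, 0.23], [-0.39, -0.28, 0.23]]
```

View pics/b1.png

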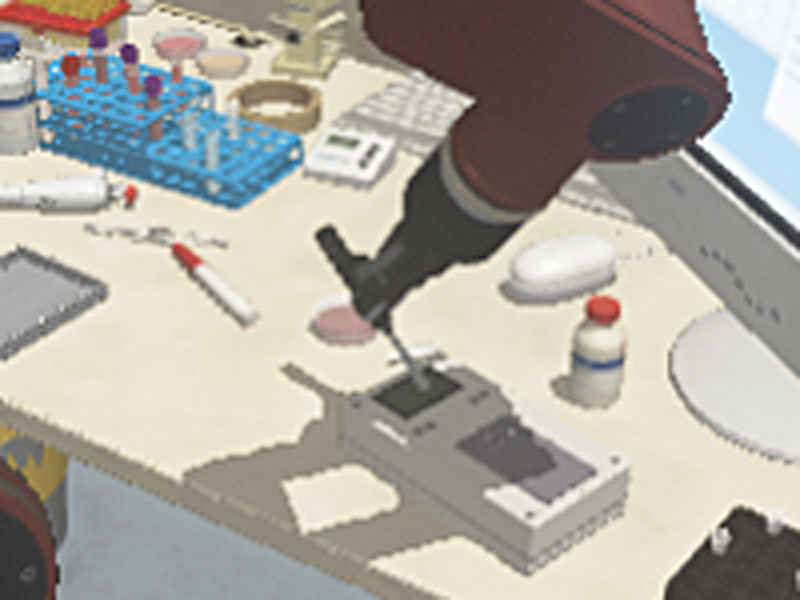

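View pics/b1t.png

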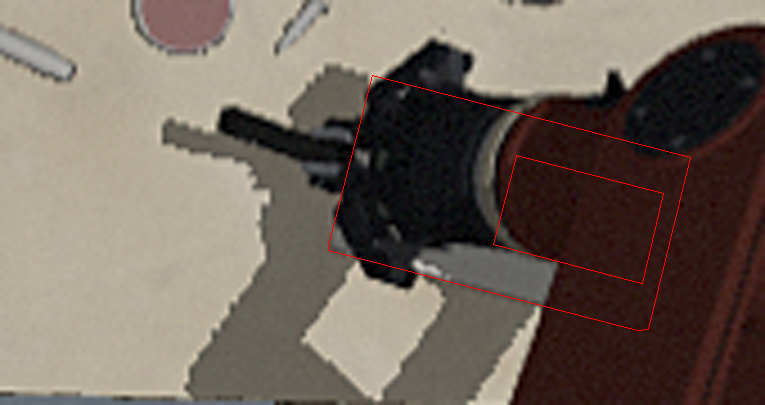

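```bash
python3 - <<'E'
from h import *
print("cap",tri((403,200),(394,147)).round(3))
print("mon right-low",tri((474,206),(469,234)).round(3))
print("mon left-low",tri((342,105),(380,178)).round(3))
print(unproj("top",[(474,206),(342,105)],.15).round(3))
E
```

```text
cap [ 0.534 -0.101  0.296]
mon right-low [ 0.549 -0.313  0.108]
mon left-low [0.81  0.033 0.038]
[[ 0.537 -0.283  0.15 ]
 [ 0.775  0.034  0.15 ]]
```

Call:
{"op": "move_arm", "data": {
  "delta_pos": [
    [-0.3,0.2,0.58],
    [-0.29,0.2,0.58],
    [-0.29,0.2,0.58],
    [0,0,0]
  ],
  "delta_rot": [
    [-0.39,-0.28,0.23],
    [-0.39,-0.28,0.23],
    [-0.39,-0.28,0.23],
    [0,0,0]
  ]
}}

```text
time: 7.42
eef_pos: [0.5136, 0.0475, 0.1174]
eef_rot: [0.693, 0.553, -0.36, 0.29]
force: [0.5, 0.1, -0.7]
finger_gap: 0.0113
```

```bash
python3 - <<'E'
from pry import *
where(); p,r=prypose((5,0,33.2),35,35); plan(p,r,n=2)
E
```

```text
tip in logger mm [-29.    0.6  57. ] slope 34.9 yawerr 0.6 F [ 0.5  0.1 -0.7] wt [-0.39  0.12 -0.01]
t 7.42 dist mm [-1.3 -5.4 -3.6] rotvec [0.5 0.1 0. ] rows 2 F [ 0.5  0.1 -0.7] gap 0.0113
delta_pos [[-0.01, -0.0, 0.33], [-0.01, -0.0, 0.33]]
delta_rot [[0.23, 0.07, 0.02], [0.23, 0.07, 0.02]]
```

```bash
python3 - <<'E'
from pry import *
from ov import overlay
s=get_state(); T=s["eef_pos"]+R.from_quat(s["eef_rot"]).apply(TIP)
overlay("scene",{},(310,190,400,250),8,"pics/b2.png",[T,lw(-16,-8,45),lw(-16,8,45),lw(-3,-8,45),lw(-3,8,45)])
E
```

```text
(no output)
```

View pics/b2.png

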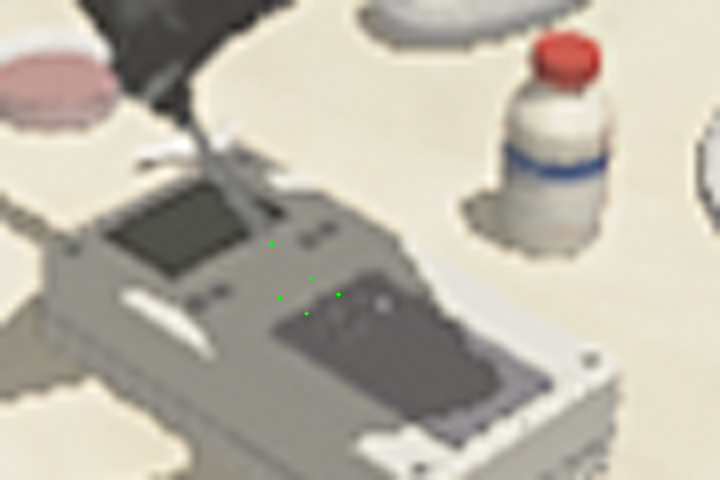

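```bash
python3 - <<'E'
from pry import *
ims=np.mean([read_camera("scene").astype(float) for _ in range(3)],0)[:,:,::-1]
s=get_state(); T=s["eef_pos"]+R.from_quat(s["eef_rot"]).apply(TIP); b=R.from_quat(s["eef_rot"]).apply([0,0,1])
x0,y0,x1,y1=325,200,365,235; f=18
z=cv2.resize(np.clip((ims[y0:y1,x0:x1]-30)*1.8,0,255).astype(np.uint8),None,fx=f,fy=f,interpolation=cv2.INTER_NEAREST)
for P,c in [(T,(0,255,0)),(T-b*.031,(0,255,0)),(lw(-16,-8,45),(0,0,255)),(lw(-16,8,45),(0,0,255)),(lw(-3,-8,45),(0,0,255)),(lw(-3,8,45),(0,0,255)),(lw(-3,26,47),(255,0,0)),(lw(-3,-26,47),(255,0,0))]:
    q=(proj("scene",P)[0]-[x0,y0]+.5)*f; cv2.circle(z,tuple(np.round(q).astype(int).tolist()),4,c,-1)
cv2.imwrite("pics/b3.png",z)
E
```

```text
(no output)
```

View pics/b3.png

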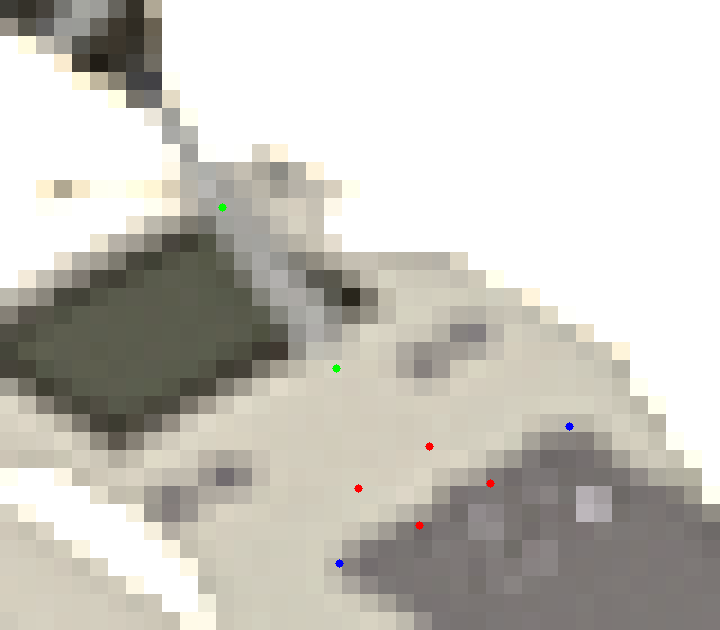

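```bash
python3 - <<'E'
from pry import *
where(); p,r=prypose((5,0,32.9),35,14); plan(p,r,n=4)
E
```

```text
tip in logger mm [-29.5   0.2  56.9] slope 34.9 yawerr 0.5 F [ 0.4 -0.8 -0.6] wt [-0.36  0.09  0.03]
t 7.62 dist mm [ -4.9 -22.6 -15.9] rotvec [0.4 0.1 0.1] rows 4 F [ 0.4 -0.8 -0.6] gap 0.0117
delta_pos [[-0.0, 0.0, 0.7], [-0.01, 0.0, 0.7], [-0.01, 0.01, 0.7], [-0.01, 0.01, 0.7]]
delta_rot [[0.11, 0.03, 0.02], [0.11, 0.03, 0.02], [0.11, 0.03, 0.02], [0.11, 0.03, 0.02]]
```

Call:
{"op": "move_arm", "data": {
  "delta_pos": [
    [0,0,0.7],
    [0,0,0.7],
    [0,0,0.7],
    [0,0,0.6],
    [0,0,0]
  ],
  "delta_rot": [
    [0.1,0,0],
    [0.1,0,0],
    [0.1,0,0],
    [0.1,0,0],
    [0,0,0]
  ]
}}

```text
time: 8.25
eef_pos: [0.5078, 0.0247, 0.1003]
eef_rot: [0.694, 0.552, -0.363, 0.287]
force: [0.4, 0.5, -1.3]
finger_gap: 0.0113
```

```bash
python3 - <<'E'
from pry import *
where(); p,r=prypose((6,0,32.3),35,0); plan(p,r,n=4)
ims=np.mean([read_camera("scene").astype(float) for _ in range(2)],0)[:,:,::-1]
s=get_state(); T=s["eef_pos"]+R.from_quat(s["eef_rot"]).apply(TIP); b=R.from_quat(s["eef_rot"]).apply([0,0,1])
x0,y0,x1,y1=330,200,370,235; f=18
z=cv2.resize(np.clip((ims[y0:y1,x0:x1]-30)*1.8,0,255).astype(np.uint8),None,fx=f,fy=f,interpolation=cv2.INTER_NEAREST)
for P,c in [(T,(0,255,0)),(T-b*.031,(0,255,0)),(lw(-16,-8,45),(0,0,255)),(lw(-16,8,45),(0,0,255)),(lw(-3,-8,45),(0,0,255)),(lw(-3,8,45),(0,0,255)),(lw(-3,26,47),(255,0,0)),(lw(-3,-26,47),(255,0,0))]:
    q=(proj("scene",P)[0]-[x0,y0]+.5)*f; cv2.circle(z,tuple(np.round(q).astype(int).tolist()),4,c,-1)
cv2.imwrite("pics/b4.png",z)
E
```

```text
tip in logger mm [-5.5 -0.5 39.9] slope 34.9 yawerr -0.0 F [ 0.4  0.5 -1.3] wt [-0.36  0.09  0.07]
t 8.25 dist mm [ -2.2 -11.5  -7.5] rotvec [-0.   0.1  0.1] rows 4 F [ 0.4  0.5 -1.3] gap 0.0113
delta_pos [[-0.01, 0.01, 0.35], [-0.01, 0.01, 0.35], [-0.01, 0.01, 0.35], [-0.01, 0.01, 0.35]]
delta_rot [[-0.01, 0.03, 0.03], [-0.01, 0.03, 0.03], [-0.01, 0.03, 0.03], [-0.01, 0.03, 0.03]]
```

View pics/b4.png

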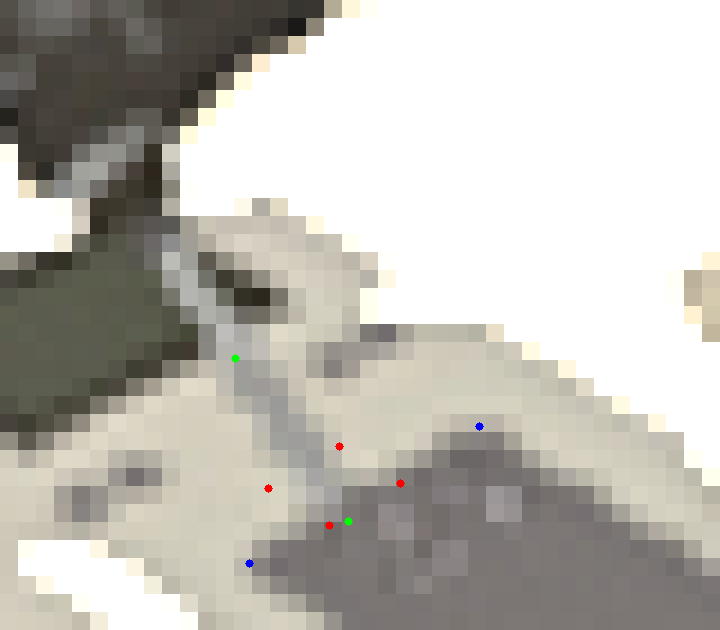

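Call:
{"op": "move_arm", "data": {
  "delta_pos": [
    [0.02,0.02,0.35],
    [0,0,0.35],
    [0,0,0.35],
    [0,0,0.35],
    [0,0,0]
  ],
  "delta_rot": [
    [0,0,0],
    [0,0,0],
    [0,0,0],
    [0,0,0],
    [0,0,0]
  ]
}}

```text
time: 8.98
eef_pos: [0.5057, 0.0133, 0.0922]
eef_rot: [0.694, 0.552, -0.362, 0.288]
force: [0.6, 0.7, -1.3]
finger_gap: 0.0113
```

```bash
cat > look.py <<'E'
from pry import *
import sys
where()
ims=read_camera("scene").astype(float)[:,:,::-1]
s=get_state(); T=s["eef_pos"]+R.from_quat(s["eef_rot"]).apply(TIP); b=R.from_quat(s["eef_rot"]).apply([0,0,1])
x0,y0,x1,y1=330,200,370,235; f=18
z=cv2.resize(np.clip((ims[y0:y1,x0:x1]-30)*1.8,0,255).astype(np.uint8),None,fx=f,fy=f,interpolation=cv2.INTER_NEAREST)
for P,c in [(T,(0,255,0)),(T-b*.031,(0,255,0)),(lw(-16,-8,45),(0,0,255)),(lw(-16,8,45),(0,0,255)),(lw(-3,-8,45),(0,0,255)),(lw(-3,8,45),(0,0,255)),(lw(-3,26,47),(255,0,0)),(lw(-3,-26,47),(255,0,0))]:
    q=(proj("scene",P)[0]-[x0,y0]+.5)*f; cv2.circle(z,tuple(np.round(q).astype(int).tolist()),4,c,-1)
cv2.imwrite(sys.argv[1],z)
E
python3 look.py pics/b5.png
```

```text
tip in logger mm [ 6.   0.1 31.8] slope 34.9 yawerr 0.1 F [ 0.6  0.7 -1.3] wt [-0.35  0.09  0.05]
```

View pics/b5.png

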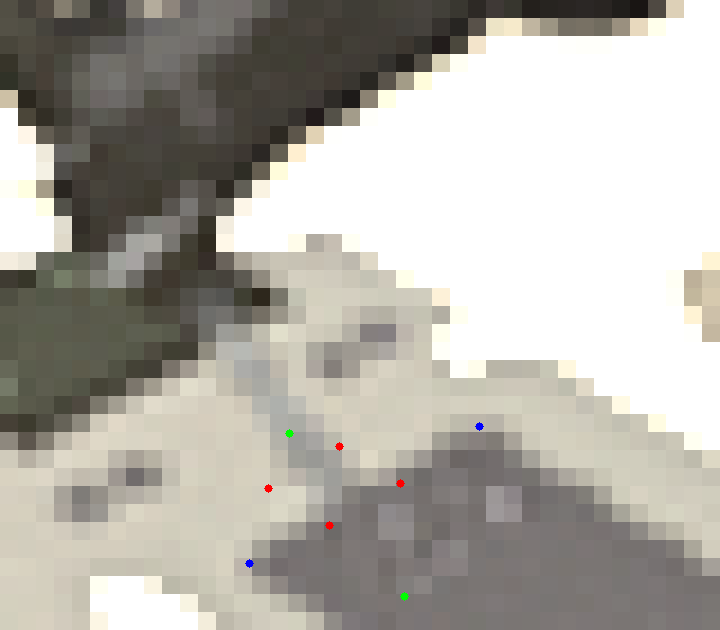

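Call:
{"op": "move_arm", "data": {
  "delta_pos": [
    [-0.08,0,-0.06],
    [-0.08,0,-0.06],
    [-0.08,0,-0.06],
    [-0.08,0,-0.06]
  ],
  "delta_rot": [
    [0,0,0],
    [0,0,0],
    [0,0,0],
    [0,0,0]
  ]
}}

```text
time: 9.52
eef_pos: [0.5057, 0.0137, 0.0965]
eef_rot: [0.694, 0.552, -0.362, 0.288]
force: [-0.6, -0.2, -3.2]
finger_gap: 0.0114
```

```bash
python3 look.py pics/b6.png
```

```text
tip in logger mm [ 5.7  0.  36.1] slope 34.9 yawerr 0.1 F [-0.6 -0.2 -3.2] wt [-0.49  0.02 -0.02]
```

Call:
{"op": "move_arm", "data": {
  "delta_pos": [
    [-0.08,0,-0.06],
    [-0.08,0,-0.06],
    [-0.08,0,-0.06]
  ],
  "delta_rot": [
    [0,0,0],
    [0,0,0],
    [0,0,0]
  ]
}}

```text
time: 9.95
eef_pos: [0.505, 0.014, 0.0984]
eef_rot: [0.693, 0.552, -0.363, 0.288]
force: [1.2, 0.1, -8.6]
finger_gap: 0.0111
```

```bash
python3 look.py pics/b7.png
```

```text
tip in logger mm [ 5.6 -0.8 38. ] slope 34.8 yawerr 0.0 F [ 1.2  0.1 -8.6] wt [-0.63 -0.2  -0.06]
```

View pics/b7.png

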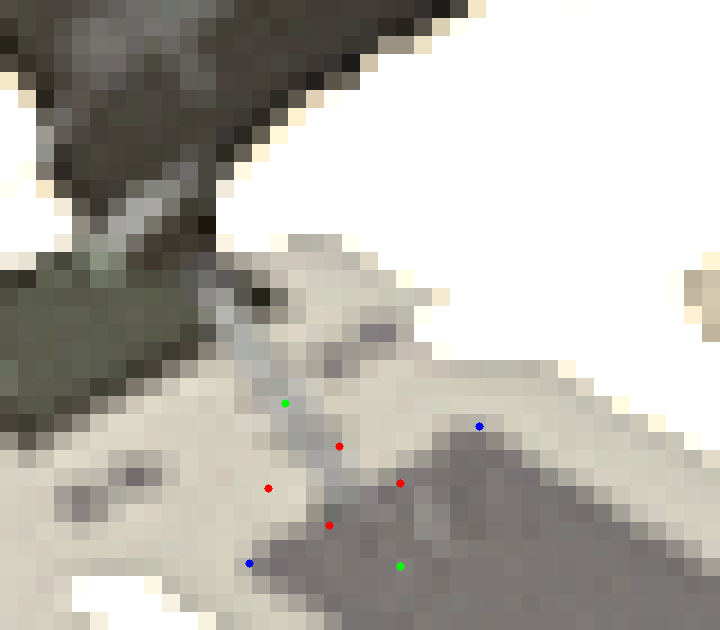

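Call:
{"op": "move_arm", "data": {
  "delta_pos": [
    [-0.1,0.02,-0.07],
    [-0.1,0,-0.07],
    [-0.1,0,-0.07]
  ],
  "delta_rot": [
    [0,0,0],
    [0,0,0],
    [0,0,0]
  ]
}}

```text
time: 10.38
eef_pos: [0.504, 0.0143, 0.1006]
eef_rot: [0.693, 0.552, -0.364, 0.287]
force: [2.9, 0.5, -13.6]
finger_gap: 0.0117
```

```bash
python3 look.py pics/b8.png
```

```text
tip in logger mm [ 5.6 -1.9 40.3] slope 34.8 yawerr -0.1 F [  2.9   0.5 -13.6] wt [-0.82 -0.29 -0.11]
```

View pics/b8.png

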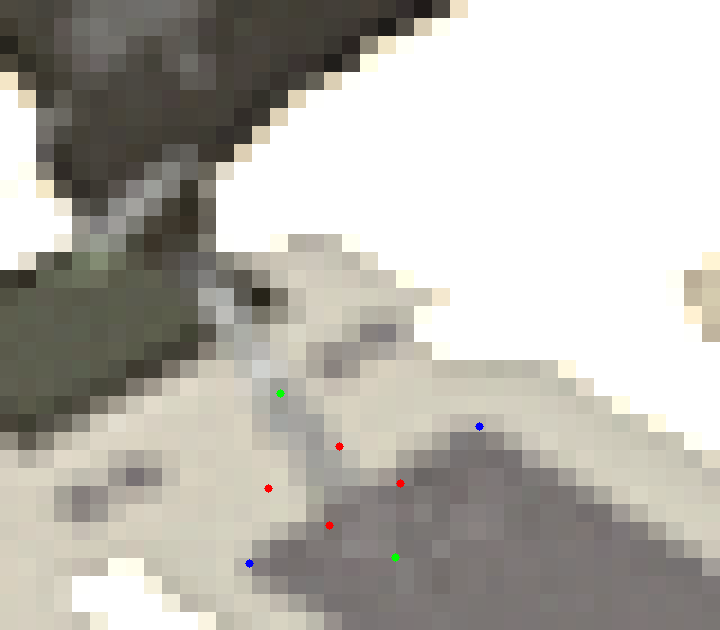

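Call:
{"op": "move_arm", "data": {
  "delta_pos": [
    [-0.1,-0.1,-0.07],
    [-0.1,-0.1,-0.07]
  ],
  "delta_rot": [
    [0,0,0],
    [0,0,0]
  ],
  "squeeze": 120
}}

```text
time: 10.68
eef_pos: [0.5029, 0.0149, 0.1051]
eef_rot: [0.693, 0.552, -0.363, 0.287]
force: [0.9, 0.1, -0.1]
finger_gap: 0.0107
```

```bash
python3 look.py pics/b9.png
```

```text
tip in logger mm [ 5.1 -3.1 44.7] slope 34.9 yawerr 0.0 F [ 0.9  0.1 -0.1] wt [-0.44  0.05 -0.06]
```

View pics/b9.png

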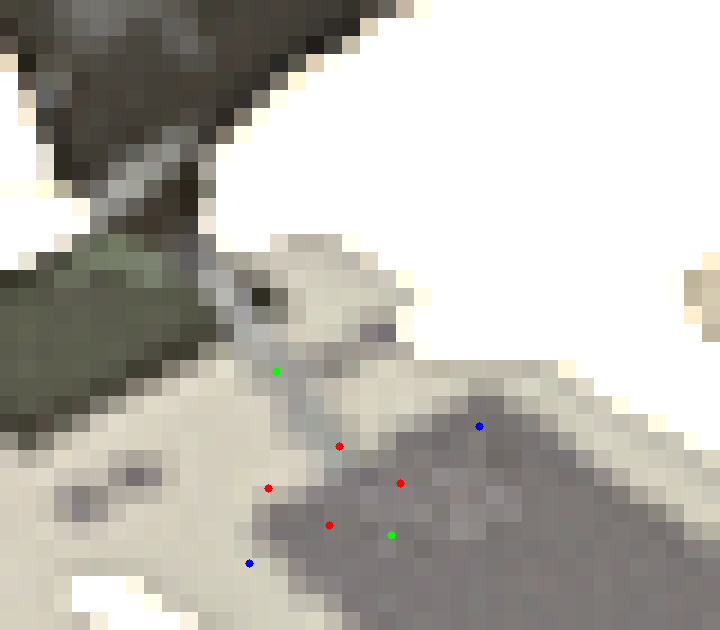

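Call:
{"op": "move_arm", "data": {
  "delta_pos": [
    [0.1,0.1,0.08],
    [0.06,0.05,0.05],
    [0,0,-0.6],
    [0,0,-1],
    [0,0,-1.5],
    [0,0,-2],
    [0,0,-2]
  ],
  "delta_rot": [
    [0,0,0],
    [0,0,0],
    [0,0,0],
    [0,0,0],
    [0,0,0],
    [0,0,0],
    [0,0,0]
  ]
}}

```text
time: 11.6
eef_pos: [0.5192, 0.0739, 0.1476]
eef_rot: [0.694, 0.552, -0.362, 0.287]
force: [-0.3, 0.1, -0.8]
finger_gap: 0.0109
```

```bash
python3 look.py pics/b10.png; python3 - <<'E'
from ov import *
overlay("scene",{},(230,120,430,270),4,"pics/b11.png")
E
```

```text
tip in logger mm [-56.1  -0.5  87.2] slope 34.9 yawerr 0.0 F [-0.3  0.1 -0.8] wt [-0.43  0.06 -0.03]
```

View pics/b11.png

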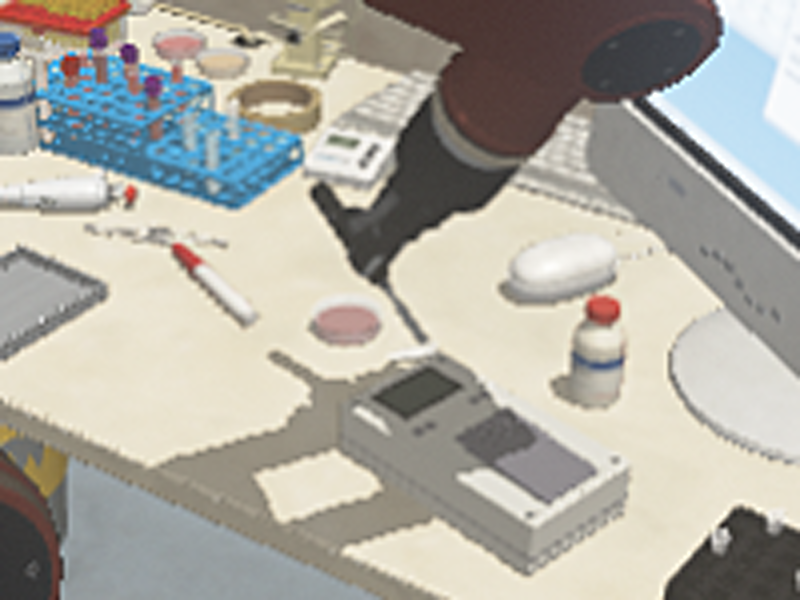

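```bash
python3 - <<'E'
from pry import *
t=-1.48; plan([.4822,.2363,.10],RT([0,0,-1],[-np.sin(t),np.cos(t),0]),vmax=4,wmax=6)
E
```

```text
t 11.7 dist mm [-37.7 162.  -48.7] rotvec [-17.6 -34.6  -5.6] rows 7 F [ 0.5  0.2 -1.2] gap 0.0107
delta_pos [[1.79, -1.05, -1.35], [1.68, -0.96, -1.55], [1.55, -0.86, -1.73], [1.41, -0.76, -1.89], [1.25, -0.66, -2.04], [1.07, -0.55, -2.16], [0.89, -0.44, -2.27]]
delta_rot [[-2.51, -4.95, -0.8], [-2.51, -4.95, -0.8], [-2.51, -4.95, -0.8], [-2.51, -4.95, -0.8], [-2.51, -4.95, -0.8], [-2.51, -4.95, -0.8], [-2.51, -4.95, -0.8]]
```

Call:
{"op": "move_arm", "data": {
  "delta_pos": [
    [1.79,-1.05,-1.35],
    [1.68,-0.96,-1.55],
    [1.55,-0.86,-1.73],
    [1.41,-0.76,-1.89],
    [1.25,-0.66,-2.04],
    [1.07,-0.55,-2.16],
    [0.89,-0.44,-2.27],
    [0,0,0],
    [0,0,0]
  ],
  "delta_rot": [
    [-2.51,-4.95,-0.8],
    [-2.51,-4.95,-0.8],
    [-2.51,-4.95,-0.8],
    [-2.51,-4.95,-0.8],
    [-2.51,-4.95,-0.8],
    [-2.51,-4.95,-0.8],
    [-2.51,-4.95,-0.8],
    [0,0,0],
    [0,0,0]
  ]
}}

```text
time: 12.82
eef_pos: [0.4803, 0.2402, 0.0975]
eef_rot: [0.469, 0.519, -0.479, 0.53]
force: [-0.3, -0.7, -1.1]
finger_gap: 0.0107
```

```bash
python3 - <<'E'
from pry import *
t=-1.48; plan([.4822,.2363,.06],RT([0,0,-1],[-np.sin(t),np.cos(t),0]),n=2)
from ov import overlay
s=get_state(); T=s["eef_pos"]+R.from_quat(s["eef_rot"]).apply(TIP)
overlay("scene",{},(240,150,320,210),9,"pics/c1.png",[T])
overlay("top",{},(240,190,420,270),4.4,"pics/c1t.png",[T])
E
```

```text
t 12.82 dist mm [  1.9  -3.9 -37.5] rotvec [ 0.6  1.1 -0. ] rows 2 F [-0.3 -0.7 -1.1] gap 0.0107
delta_pos [[1.88, 0.08, 0.17], [1.88, 0.08, 0.18]]
delta_rot [[0.28, 0.57, -0.01], [0.28, 0.57, -0.01]]
```

View pics/c1.png

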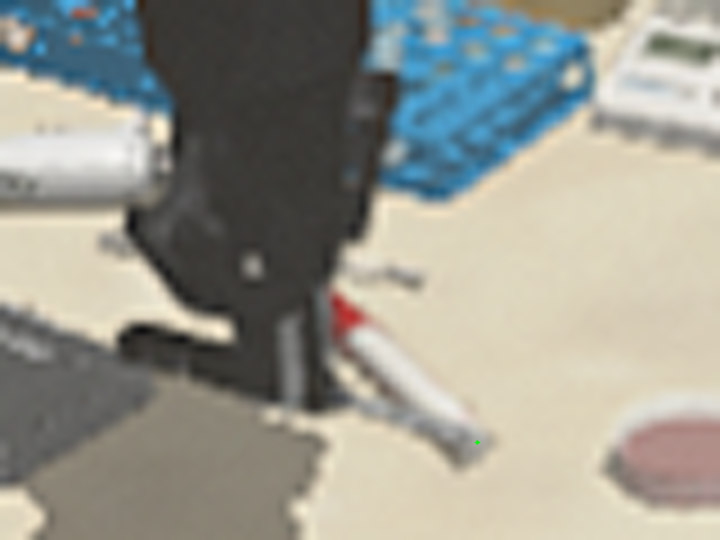

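View pics/c1t.png

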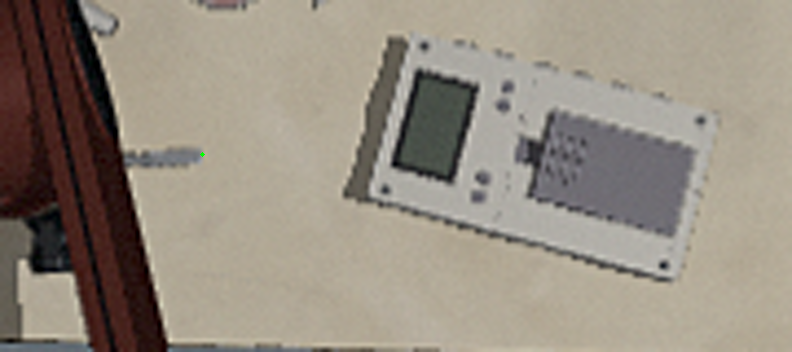

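Call:
{"op": "move_arm", "data": {
  "delta_pos": [
    [2.5,0.1,0.2],
    [2.5,0.1,0.1],
    [0.8,0,0],
    [0.4,0,0],
    [0.3,0,0],
    [0,0,0]
  ],
  "delta_rot": [
    [0.3,-1,0],
    [0.3,-1,0],
    [0,-0.7,0],
    [0,0,0],
    [0,0,0],
    [0,0,0]
  ]
}}

```text
time: 13.68
eef_pos: [0.4871, 0.23, 0.0347]
eef_rot: [0.466, 0.501, -0.494, 0.538]
force: [-0.3, -0.2, -0.2]
finger_gap: 0.0108
```

```bash
python3 - <<'E'
from pry import *
t=-1.48; plan([.4822,.2363,.03],RT([0,0,-1],[-np.sin(t),np.cos(t),0]),n=2)
from ov import overlay
overlay("scene",{},(230,150,320,220),8,"pics/c2.png")
E
```

```text
t 13.68 dist mm [-4.9  6.3 -4.7] rotvec [-0.7  3.7 -0.3] rows 2 F [-0.3 -0.2 -0.2] gap 0.0108
delta_pos [[0.21, -0.22, -0.35], [0.22, -0.22, -0.34]]
delta_rot [[-0.34, 1.87, -0.17], [-0.34, 1.87, -0.17]]
```

View pics/c2.png

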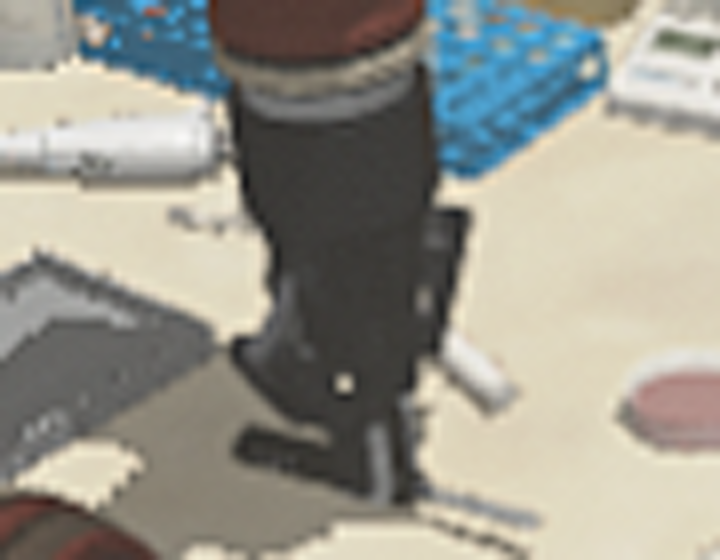

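Call:
{"op": "move_arm", "data": {
  "delta_pos": [
    [0.25,0,0],
    [0.2,0,0],
    [0,0,0]
  ],
  "delta_rot": [
    [0,0,0],
    [0,0,0],
    [0,0,0]
  ]
}}

```text
time: 14.1
eef_pos: [0.488, 0.23, 0.0316]
eef_rot: [0.466, 0.5, -0.493, 0.538]
force: [-2.5, -1.6, 2.6]
finger_gap: 0.0111
```

Contact with the desk; release.

Call:
{"op": "move_arm", "data": {
  "delta_pos": [
    [0,0,0],
    [0,0,0],
    [0,0,0]
  ],
  "delta_rot": [
    [0,0,0],
    [0,0,0],
    [0,0,0]
  ],
  "hand": 0.2
}}

```text
time: 14.48
eef_pos: [0.4883, 0.2304, 0.0317]
eef_rot: [0.467, 0.5, -0.493, 0.538]
force: [0.2, 0.9, 0.3]
finger_gap: 0.0343
```

Call:
{"op": "move_arm", "data": {
  "delta_pos": [
    [-1,0,0],
    [-3,0,0],
    [-4,0,0],
    [-4,0,0],
    [0,0,0]
  ],
  "delta_rot": [
    [0,0,0],
    [0,0,0],
    [0,0,0],
    [0,0,0],
    [0,0,0]
  ]
}}

```text
time: 15.1
eef_pos: [0.4867, 0.2385, 0.1572]
eef_rot: [0.467, 0.5, -0.492, 0.538]
force: [0.3, -0.6, 0.0]
finger_gap: 0.0339
```

```bash
python3 - <<'E'
from pry import *
from ov import overlay
print(get_state()["time"],get_state()["eef_pos"])
overlay("scene",{},(230,150,410,270),4.4,"pics/c3.png")
overlay("top",{},(240,190,420,270),4.4,"pics/c3t.png")
E
```

```text
15.1 [0.48666248 0.23851041 0.15716903]
```

View pics/c3.png

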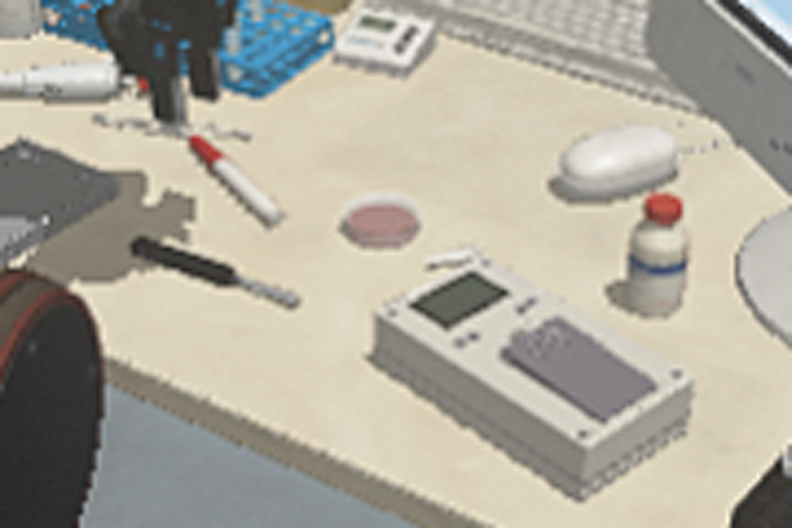

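View pics/c3t.png

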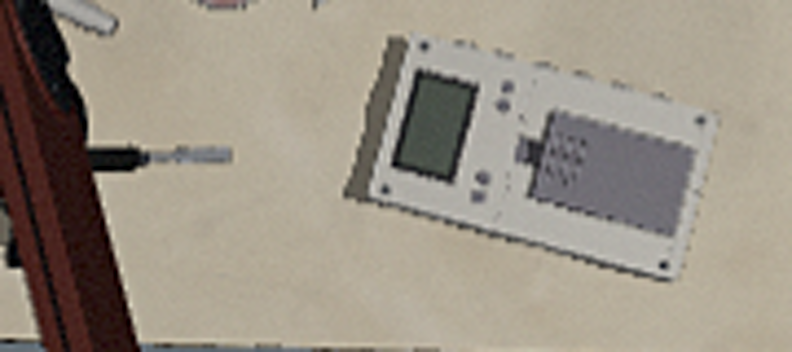

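```bash
python3 - <<'E'
from pry import *
p=lw(8,0,120); print(p); plan(p,RT([0,0,-1],LY),vmax=4.5,wmax=7)
E
```

```text
[ 0.49418238 -0.03579078  0.12      ]
t 15.2 dist mm [   9.9 -273.3  -33.2] rotvec [17.7  3.7 -0.8] rows 7 F [-0.9 -1.1 -0.6] gap 0.0341
delta_pos [[0.73, -0.17, 3.86], [0.69, 0.0, 3.87], [0.66, 0.17, 3.88], [0.62, 0.35, 3.87], [0.59, 0.52, 3.86], [0.55, 0.69, 3.84], [0.51, 0.86, 3.81]]
delta_rot [[2.52, 0.53, -0.11], [2.52, 0.53, -0.11], [2.52, 0.53, -0.11], [2.52, 0.53, -0.11], [2.52, 0.53, -0.11], [2.52, 0.53, -0.11], [2.52, 0.53, -0.11]]
```

Call:
{"op": "move_arm", "data": {
  "delta_pos": [
    [0.73,-0.17,3.86],
    [0.69,0.0,3.87],
    [0.66,0.17,3.88],
    [0.62,0.35,3.87],
    [0.59,0.52,3.86],
    [0.55,0.69,3.84],
    [0.51,0.86,3.81],
    [0,0,0],
    [0,0,0]
  ],
  "delta_rot": [
    [2.52,0.53,-0.11],
    [2.52,0.53,-0.11],
    [2.52,0.53,-0.11],
    [2.52,0.53,-0.11],
    [2.52,0.53,-0.11],
    [2.52,0.53,-0.11],
    [2.52,0.53,-0.11],
    [0,0,0],
    [0,0,0]
  ],
  "hand": -0.5,
  "squeeze": 40
}}

```text
time: 16.32
eef_pos: [0.4827, -0.043, 0.1048]
eef_rot: [-0.55, -0.444, 0.561, -0.431]
force: [0.0, -0.3, -0.4]
finger_gap: 0.064
```

```bash
python3 - <<'E'
from pry import *
p=lw(8,0,80); plan(p,RT([0,0,-1],LY),n=3)
E
```

```text
t 16.32 dist mm [ 11.5   7.2 -24.8] rotvec [-0.5  0.1  1.4] rows 3 F [ 0.  -0.3 -0.4] gap 0.064
delta_pos [[0.82, 0.34, -0.32], [0.82, 0.33, -0.32], [0.82, 0.32, -0.32]]
delta_rot [[-0.17, 0.03, 0.47], [-0.17, 0.03, 0.47], [-0.17, 0.03, 0.47]]
```

Correct laterally first, at height.

Call:
{"op": "move_arm", "data": {
  "delta_pos": [
    [0.2,0.6,-0.5],
    [0.2,0.4,-0.4],
    [0,0,0]
  ],
  "delta_rot": [
    [-0.3,0,0.7],
    [-0.2,0,0.7],
    [0,0,0]
  ]
}}

```text
time: 16.7
eef_pos: [0.4948, -0.0333, 0.0996]
eef_rot: [-0.553, -0.441, 0.553, -0.441]
force: [-0.9, -0.1, 0.2]
finger_gap: 0.0639
```

```bash
python3 - <<'E'
from pry import *
p=lw(8,0,80); plan(p,RT([0,0,-1],LY),n=3)
from ov import overlay
p=get_state()["eef_pos"]
overlay("scene",{},(310,150,430,250),6.5,"pics/d1.png",[lw(8,0,50)])
E
```

```text
t 16.7 dist mm [ -0.6  -2.5 -19.6] rotvec [ 0.3  0.  -0. ] rows 3 F [-0.9 -0.1  0.2] gap 0.0639
delta_pos [[0.65, -0.0, 0.08], [0.65, -0.0, 0.08], [0.65, -0.0, 0.08]]
delta_rot [[0.09, 0.02, -0.01], [0.09, 0.02, -0.01], [0.09, 0.02, -0.01]]
```

View pics/d1.png

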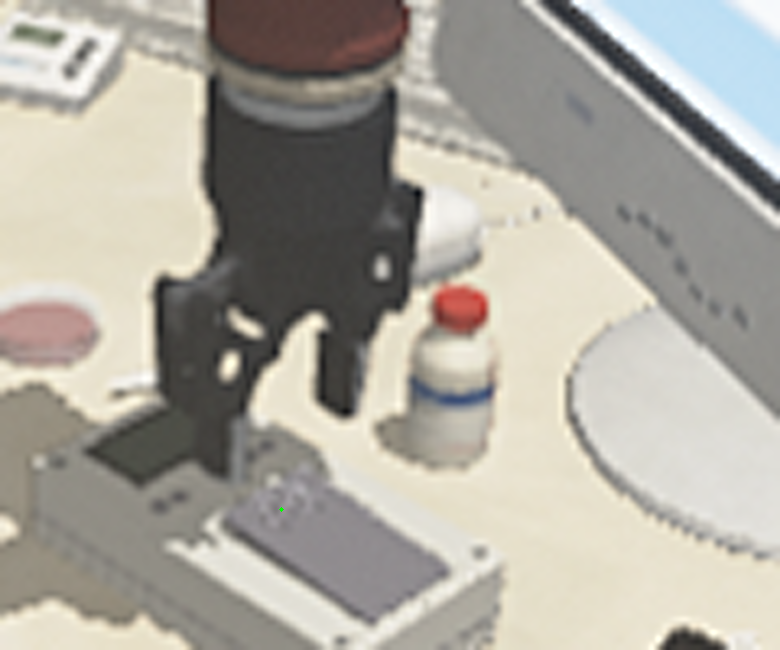

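Call:
{"op": "move_arm", "data": {
  "delta_pos": [
    [0.8,0,0.1],
    [0.9,0,0.1],
    [0.9,0,0.05],
    [0.3,0,0],
    [0,0,0]
  ],
  "delta_rot": [
    [0.1,0,0],
    [0.1,0,0],
    [0.1,0,0],
    [0,0,0],
    [0,0,0]
  ]
}}

```text
time: 17.38
eef_pos: [0.4937, -0.0359, 0.0682]
eef_rot: [-0.554, -0.439, 0.554, -0.439]
force: [-0.1, 1.1, -1.4]
finger_gap: 0.0643
```

```bash
python3 - <<'E'
from pry import *
p=lw(8,0,68.5); plan(p,RT([0,0,-1],LY),n=1)
E
```

```text
t 17.38 dist mm [0.5 0.1 0.3] rotvec [-0.   0.1  0. ] rows 1 F [-0.1  1.1 -1.4] gap 0.0643
delta_pos [[-0.03, 0.05, -0.02]]
delta_rot [[-0.04, 0.06, 0.03]]
```

Call:
{"op": "move_arm", "data": {
  "delta_pos": [
    [0,0,0],
    [0,0,0],
    [0,0,0],
    [0,0,0]
  ],
  "delta_rot": [
    [0,0,0],
    [0,0,0],
    [0,0,0],
    [0,0,0]
  ],
  "hand": 1,
  "squeeze": 40
}}

```text
time: 17.88
eef_pos: [0.494, -0.0359, 0.0689]
eef_rot: [-0.554, -0.439, 0.554, -0.44]
force: [-1.2, -0.6, -0.0]
finger_gap: 0.0509
```

```bash
python3 - <<'E'
from pry import *
p=lw(8,0,68.5); plan(p,RT([0,0,-1],LY),n=1)
from ov import overlay
overlay("scene",{},(310,170,410,250),7,"pics/d2.png")
E
```

```text
t 17.88 dist mm [ 0.1  0.1 -0.4] rotvec [-0.1  0.  -0. ] rows 1 F [-1.2 -0.6 -0. ] gap 0.0509
delta_pos [[0.04, 0.01, -0.02]]
delta_rot [[-0.05, 0.04, -0.01]]
```

View pics/d2.png

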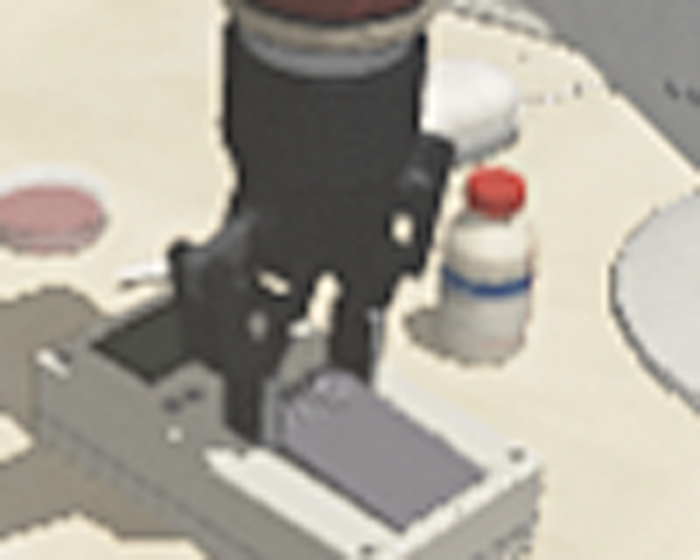

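Call:
{"op": "move_arm", "data": {
  "delta_pos": [
    [-0.1,0,-0.2],
    [-0.1,0,-0.2],
    [-0.2,0,-0.15],
    [-0.5,0,0],
    [-1,0,0],
    [-2,0,0],
    [-3,0,0],
    [0,0,0]
  ],
  "delta_rot": [
    [0,0,0],
    [0,0,0],
    [0,0,0],
    [0,0,0],
    [0,0,0],
    [0,0,0],
    [0,0,0],
    [0,0,0]
  ]
}}

```text
time: 18.92
eef_pos: [0.4958, -0.0313, 0.142]
eef_rot: [-0.553, -0.438, 0.554, -0.441]
force: [0.7, 0.1, 0.2]
finger_gap: 0.0508
```

```bash
python3 - <<'E'
from pry import *
plan([.4883,.445,.12],RT([0,0,-1],[np.sin(1.61),np.cos(1.61),0]),vmax=4.5)
from ov import overlay
overlay("scene",{},(310,150,430,250),6.5,"pics/d3.png")
overlay("top",{},(310,180,430,260),6.5,"pics/d3t.png")
E
```

```text
t 18.93 dist mm [ -7.5 476.3 -22. ] rotvec [-10.9   0.2  -0.1] rows 11 F [0.7 0.1 0.2] gap 0.0508
delta_pos [[0.18, -1.05, -4.2], [0.18, -0.98, -4.22], [0.19, -0.9, -4.24], [0.19, -0.83, -4.25], [0.19, -0.76, -4.26], [0.19, -0.68, -4.28], [0.19, -0.61, -4.29], [0.19, -0.54, -4.3], [0.2, -0.46, -4.31], [0.2, -0.39, -4.31], [0.2, -0.31, -4.32]]
delta_rot [[-0.99, 0.02, -0.01], [-0.99, 0.02, -0.01], [-0.99, 0.02, -0.01], [-0.99, 0.02, -0.01], [-0.99, 0.02, -0.01], [-0.99, 0.02, -0.01], [-0.99, 0.02, -0.01], [-0.99, 0.02, -0.01], [-0.99, 0.02, -0.01], [-0.99, 0.02, -0.01], [-0.99, 0.02, -0.01]]
```

View pics/d3.png

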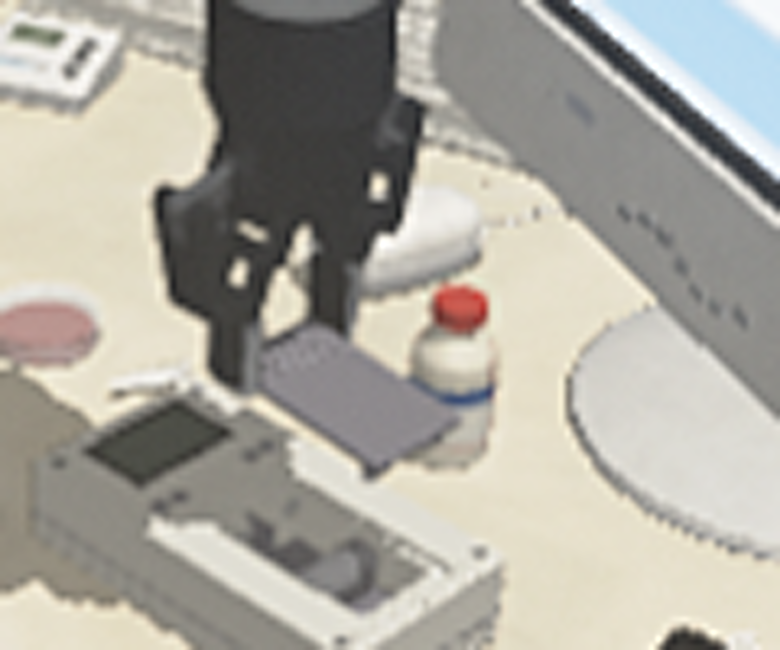

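Call:
{"op": "move_arm", "data": {
  "delta_pos": [
    [-0.1,-1.05,-4.2],
    [-0.1,-0.98,-4.22],
    [0,-0.9,-4.24],
    [0,-0.83,-4.25],
    [0.1,-0.76,-4.26],
    [0.1,-0.68,-4.28],
    [0.19,-0.61,-4.29],
    [0.19,-0.54,-4.3],
    [0.2,-0.46,-4.31],
    [0.2,-0.39,-4.31],
    [0.2,-0.31,-4],
    [0,0,0],
    [0,0,0]
  ],
  "delta_rot": [
    [-1,0,0],
    [-1,0,0],
    [-1,0,0],
    [-1,0,0],
    [-1,0,0],
    [-1,-1,0],
    [-1,-1,0],
    [-1,-1,0],
    [-1,-1,0],
    [-1,-1,0],
    [-1,-1,0],
    [0,0,0],
    [0,0,0]
  ]
}}

```text
time: 20.65
eef_pos: [0.4738, 0.4516, 0.0956]
eef_rot: [-0.468, -0.469, 0.546, -0.513]
force: [-0.0, -0.1, -0.3]
finger_gap: 0.0504
```

```bash
python3 - <<'E'
from pry import *
rot=RT([0,0,-1],[np.sin(1.61),np.cos(1.61),0]); 
plan([.4883,.445,.07],rot,n=3)
from ov import overlay
overlay("scene",{},(190,110,310,210),6.5,"pics/e1.png")
overlay("top",{"tray":(.4663,.4107,3.1047)},(130,180,250,280),6.5,"pics/e1t.png")
E
```

```text
t 20.65 dist mm [ 14.5  -6.6 -25.6] rotvec [0.4 7.  1.9] rows 3 F [-0.  -0.1 -0.3] gap 0.0504
delta_pos [[0.86, 0.52, 0.1], [0.86, 0.51, 0.13], [0.86, 0.5, 0.17]]
delta_rot [[0.14, 2.34, 0.63], [0.14, 2.34, 0.63], [0.14, 2.34, 0.63]]
```

View pics/e1.png

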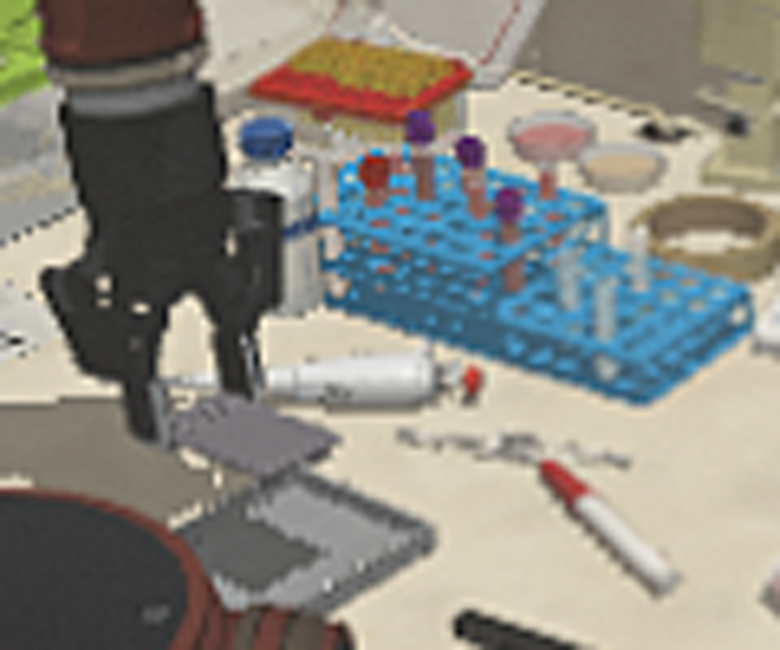

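View pics/e1t.png

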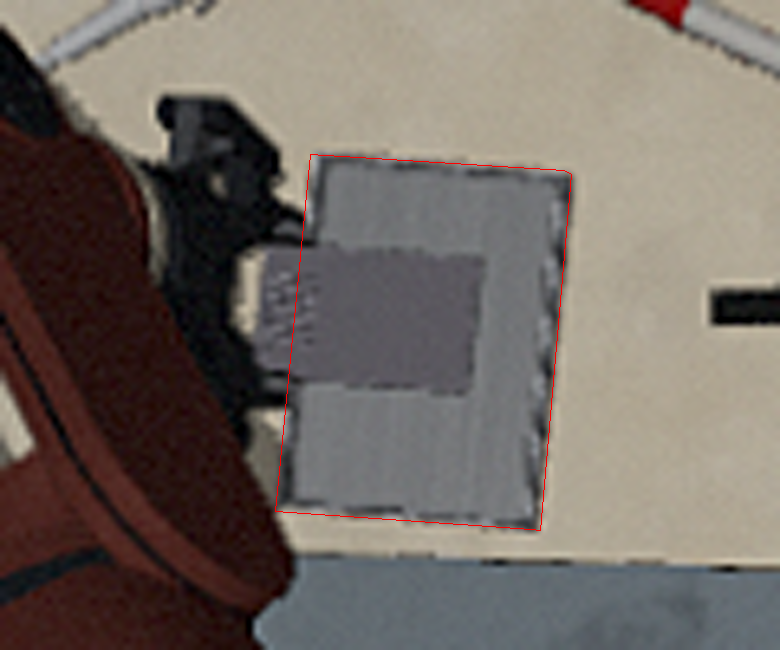

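```bash
python3 - <<'E'
from pry import *
def q(u,v): return (130+u/6.5-.5,180+v/6.5-.5)
e=unproj("top",[q(478,325),q(260,312)],.078); print(e.round(4), np.linalg.norm(e[0]-e[1]))
s=get_state(); r=R.from_quat(s["eef_rot"]); print((r.inv().apply(e-s["eef_pos"])*1000).round(1), r.apply([0,0,1]).round(3))
E
```

```text
[[0.4694 0.3716 0.078 ]
 [0.4718 0.4573 0.078 ]] 0.08574177364275093
[[27.8 -1.3 76.9]
 [17.4 -1.9 -8.2]] [-0.031 -0.992  0.122]
```

```bash
python3 - <<'E'
from pry import *
rot=RT([0,0,-1],[np.sin(1.61),np.cos(1.61),0])
if True:
    s=get_state(); r=R.from_quat(s["eef_rot"])
    c=min([rot,rot*R.from_rotvec([np.pi,0,0])],key=lambda q:(r.inv()*q).magnitude())
    plan([.491,.4478,.060],c*R.from_rotvec([0,-6.5,0],degrees=True),n=3)
E
```

```text
t 20.75 dist mm [ 17.   -3.4 -36.2] rotvec [0.5 0.5 1.9] rows 3 F [ 0.6 -0.1 -0.4] gap 0.0506
delta_pos [[1.19, 0.61, -0.05], [1.2, 0.6, -0.05], [1.2, 0.58, -0.05]]
delta_rot [[0.15, 0.16, 0.62], [0.15, 0.16, 0.62], [0.15, 0.16, 0.62]]
```

Call:
{"op": "move_arm", "data": {
  "delta_pos": [
    [1.0,0.7,-0.05],
    [1.0,0.6,-0.05],
    [0.8,0.4,0],
    [0,0,0]
  ],
  "delta_rot": [
    [0.15,0.16,0.7],
    [0.15,0.16,0.7],
    [0.15,0.16,0.62],
    [0,0,0]
  ]
}}

```text
time: 21.25
eef_pos: [0.4926, 0.4451, 0.0662]
eef_rot: [-0.482, -0.459, 0.537, -0.517]
force: [0.3, 0.1, -0.6]
finger_gap: 0.0505
```

```bash
python3 - <<'E'
from pry import *
rot=RT([0,0,-1],[np.sin(1.61),np.cos(1.61),0])
s=get_state(); r=R.from_quat(s["eef_rot"])
c=min([rot,rot*R.from_rotvec([np.pi,0,0])],key=lambda q:(r.inv()*q).magnitude())
plan([.491,.4478,.036],c*R.from_rotvec([0,-6.5,0],degrees=True),n=3)
from ov import overlay
overlay("top",{"tray":(.4663,.4107,3.1047)},(130,180,250,280),6.5,"pics/e2t.png")
E
```

```text
t 21.25 dist mm [ -1.6   2.7 -30.2] rotvec [-0.2 -0.  -0.3] rows 3 F [ 0.3  0.1 -0.6] gap 0.0505
delta_pos [[0.99, -0.06, -0.2], [0.99, -0.06, -0.2], [0.99, -0.06, -0.2]]
delta_rot [[-0.08, -0.0, -0.1], [-0.08, -0.0, -0.1], [-0.08, -0.0, -0.1]]
```

View pics/e2t.png

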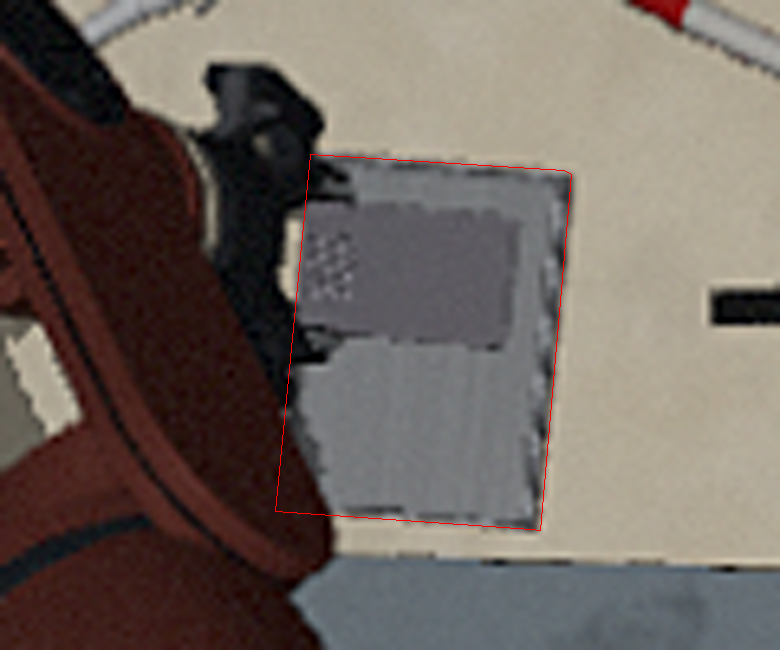

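```bash
python3 - <<'E'
from pry import *
def q(u,v): return (130+u/6.5-.5,180+v/6.5-.5)
e=unproj("top",[q(510,280),q(302,265)],.051); print(e.round(4), np.linalg.norm(e[0]-e[1]),e.mean(0)-get_state()["eef_pos"])
ty=-.037; T=np.array([[np.cos(ty),np.sin(ty)],[-np.sin(ty),np.cos(ty)]]); print((T@(e[:,:2]-[.4663,.4107]).T).T*1000)
E
```

```text
[[0.489  0.3665 0.051 ]
 [0.4925 0.4501 0.051 ]] 0.08366399576744801 [-0.00202303 -0.03710742 -0.01568596]
[[ 24.31404578 -43.32531293]
 [ 24.68992814  40.33783846]]
```

Call:
{"op": "move_arm", "data": {
  "delta_pos": [
    [0.9,-0.1,-0.15],
    [0.9,-0.1,-0.15],
    [0.7,0,-0.1],
    [0.3,0,0],
    [0,0,0]
  ],
  "delta_rot": [
    [0,0,0],
    [0,0,0],
    [0,0,0],
    [0,0,0],
    [0,0,0]
  ]
}}

```text
time: 21.92
eef_pos: [0.4906, 0.4469, 0.0366]
eef_rot: [-0.482, -0.459, 0.537, -0.518]
force: [0.3, 0.0, -0.6]
finger_gap: 0.0502
```

```bash
python3 - <<'E'
from pry import *
print(get_state()["force"])
from ov import overlay
overlay("scene",{},(190,130,290,210),7.5,"pics/e3.png")
overlay("top",{"tray":(.4663,.4107,3.1047)},(130,180,250,280),6.5,"pics/e3t.png")
E
```

```text
[ 0.27087002  0.03186639 -0.56220531]
```

View pics/e3.png

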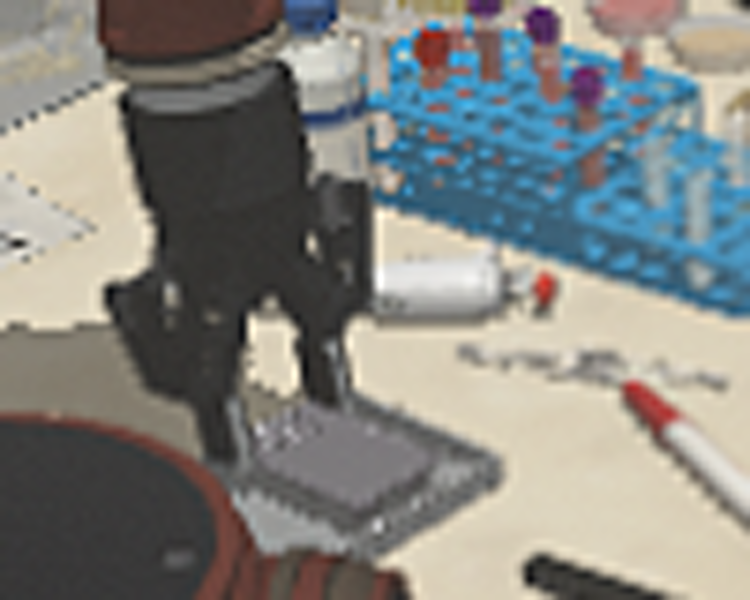

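View pics/e3t.png

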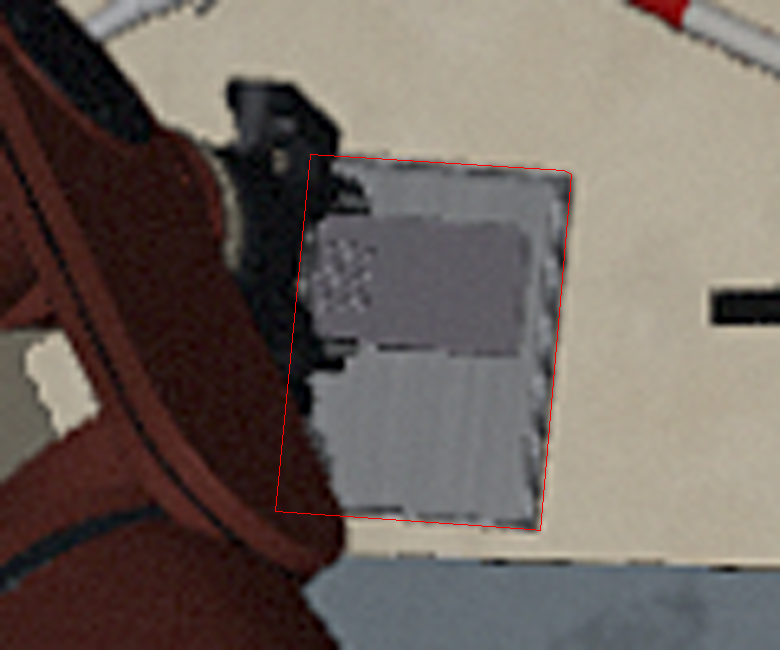

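Call:
{"op": "move_arm", "data": {
  "delta_pos": [
    [0.25,0,0],
    [0.2,0,0],
    [0,0,0]
  ],
  "delta_rot": [
    [0,0,0],
    [0,0,0],
    [0,0,0]
  ]
}}

```text
time: 22.4
eef_pos: [0.4914, 0.447, 0.0333]
eef_rot: [-0.483, -0.459, 0.536, -0.518]
force: [0.0, 0.6, 0.1]
finger_gap: 0.0503
```

Call:
{"op": "move_arm", "data": {
  "delta_pos": [
    [0,0,0],
    [0,0,0],
    [0,0,0]
  ],
  "delta_rot": [
    [0,0,0],
    [0,0,0],
    [0,0,0]
  ],
  "hand": -0.37
}}

```text
time: 22.78
eef_pos: [0.4916, 0.447, 0.0335]
eef_rot: [-0.483, -0.459, 0.536, -0.518]
force: [-0.9, -0.4, -1.0]
finger_gap: 0.0583
```

Call:
{"op": "move_arm", "data": {
  "delta_pos": [
    [-1,0,0],
    [-3,0,0],
    [-4,0,0],
    [-3,0,0],
    [0,0,0]
  ],
  "delta_rot": [
    [0,0,0],
    [0,0,0],
    [0,0,0],
    [0,0,0],
    [0,0,0]
  ]
}}

```text
time: 23.4
eef_pos: [0.4914, 0.4599, 0.1484]
eef_rot: [-0.484, -0.459, 0.536, -0.518]
force: [0.2, -0.1, -0.3]
finger_gap: 0.0583
```

```bash
python3 - <<'E'
from pry import *
print(get_state()["force"])
from ov import overlay
overlay("scene",{},(190,130,290,210),7.5,"pics/e4.png")
overlay("top",{"tray":(.4663,.4107,3.1047)},(130,180,250,280),6.5,"pics/e4t.png")
overlay("top",{},(310,190,420,260),7,"pics/e5t.png",[lw(40,0,31.5),lw(40,17,31.5),lw(40,-17,31.5)])
E
```

```text
[ 0.24263528 -0.11030306 -0.29279945]
```

View pics/e4.png

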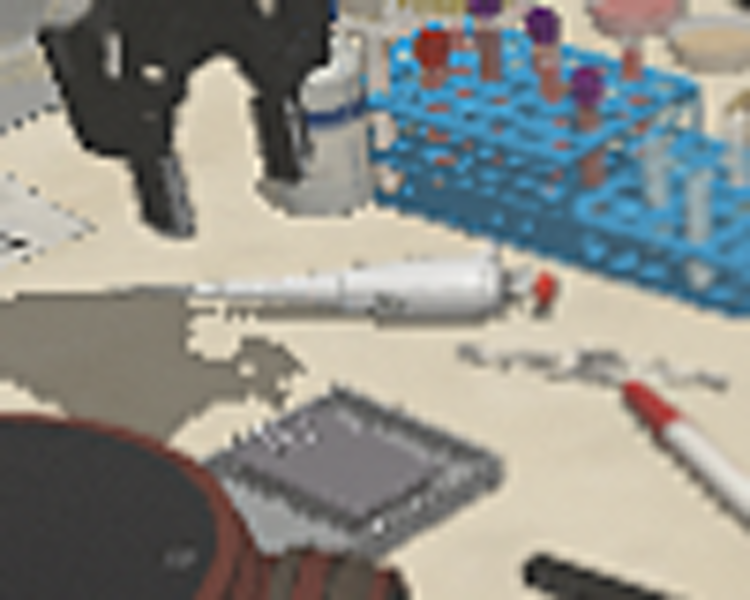

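View pics/e4t.png

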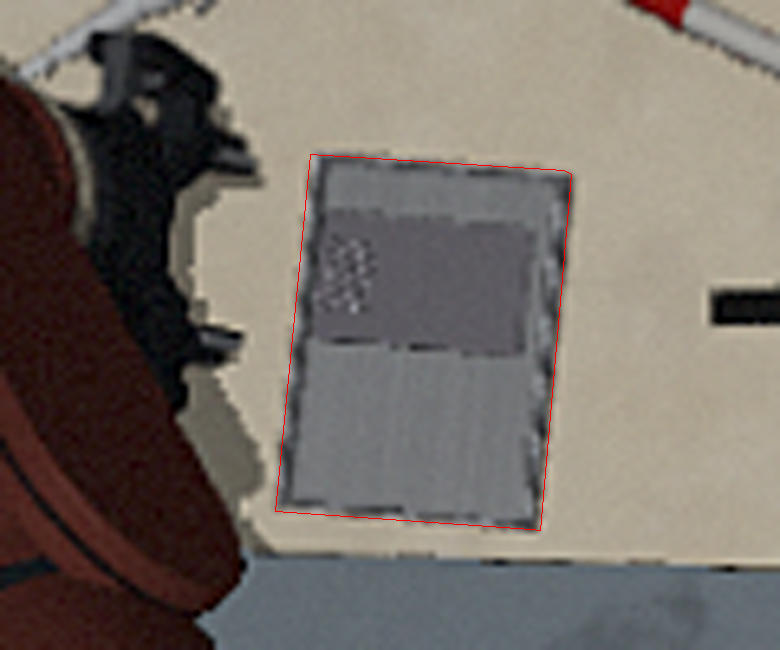

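View pics/e5t.png

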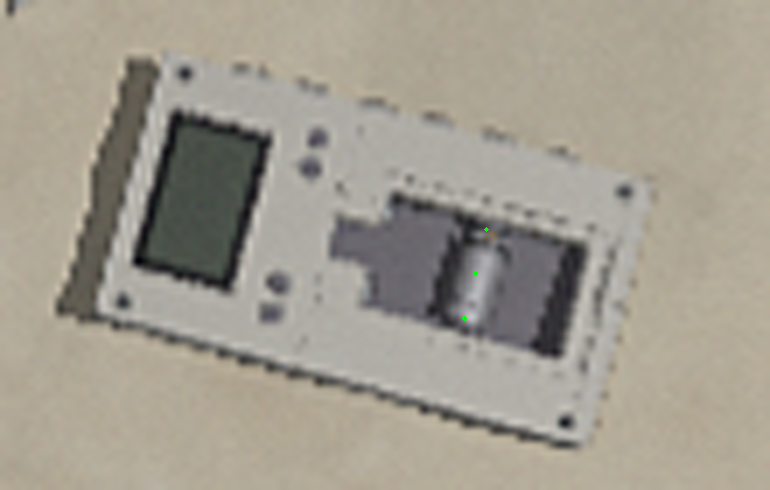

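```bash
python3 - <<'E'
from pry import *
print(get_state()["joints"].round(2))
p=lw(40,0,110); print(p); plan(p,RT([0,0,-1],LX),vmax=4.3,wmax=7)
E
```

```text
[ 0.68  0.48  1.42 -0.09  1.32  0.74]
[ 0.48691192 -0.06695391  0.11      ]
t 23.55 dist mm [  -2.3 -524.8  -33.2] rotvec [-79.2   5.6   4.5] rows 13 F [ 0.1  0.6 -0.8] gap 0.0584
delta_pos [[0.72, 0.15, 3.98], [0.69, -0.27, 3.98], [0.66, -0.7, 3.93], [0.62, -1.12, 3.84], [0.58, -1.52, 3.7], [0.55, -1.91, 3.52], [0.51, -2.28, 3.31], [0.47, -2.62, 3.05], [0.43, -2.93, 2.76], [0.39, -3.21, 2.43], [0.36, -3.45, 2.08], [0.32, -3.65, 1.71], [0.29, -3.82, 1.31]]
delta_rot [[-6.09, 0.43, 0.34], [-6.09, 0.43, 0.34], [-6.09, 0.43, 0.34], [-6.09, 0.43, 0.34], [-6.09, 0.43, 0.34], [-6.09, 0.43, 0.34], [-6.09, 0.43, 0.34], [-6.09, 0.43, 0.34], [-6.09, 0.43, 0.34], [-6.09, 0.43, 0.34], [-6.09, 0.43, 0.34], [-6.09, 0.43, 0.34], [-6.09, 0.43, 0.34]]
```

Call:
{"op": "move_arm", "data": {
  "delta_pos": [
    [0.5,0.15,3.98],
    [0.5,-0.27,3.98],
    [0.5,-0.7,3.93],
    [0.5,-1.12,3.84],
    [0.5,-1.52,3.7],
    [0.5,-1.91,3.52],
    [0.5,-2.28,3.31],
    [0.45,-2.62,3.05],
    [0.43,-2.93,2.76],
    [0.39,-3.21,2.43],
    [0.36,-3.45,2.08],
    [0.32,-3.65,1.71],
    [0.29,-3.5,1.31],
    [0,0,0],
    [0,0,0]
  ],
  "delta_rot": [
    [-6.09,0.43,0.34],
    [-6.09,0.43,0.34],
    [-6.09,0.43,0.34],
    [-6.09,0.43,0.34],
    [-6.09,0.43,0.34],
    [-6.09,0.43,0.34],
    [-6.09,0.43,0.34],
    [-6.09,0.43,0.34],
    [-6.09,0.43,0.34],
    [-6.09,0.43,0.34],
    [-6.09,0.43,0.34],
    [-6.09,0.43,0.34],
    [-6.09,0.43,0.34],
    [0,0,0],
    [0,0,0]
  ],
  "hand": 0.25,
  "squeeze": 40
}}

```text
time: 25.42
eef_pos: [0.4785, -0.0825, 0.0927]
eef_rot: [0.063, 0.72, -0.069, 0.688]
force: [-0.6, 0.8, -0.4]
finger_gap: 0.0321
```

```bash
python3 - <<'E'
from pry import *
print(get_state()["joints"].round(2))
plan(lw(40,0,100),RT([0,0,-1],LX),n=3)
E
```

```text
[-0.32  0.11  1.98 -0.02  1.09 -1.7 ]
t 25.43 dist mm [ 8.4 15.5  7.3] rotvec [ 2.5 -2.5  0.7] rows 3 F [-0.6  0.8 -0.4] gap 0.0321
delta_pos [[-0.26, 0.56, 0.17], [-0.25, 0.56, 0.16], [-0.25, 0.56, 0.16]]
delta_rot [[0.82, -0.84, 0.24], [0.82, -0.84, 0.24], [0.82, -0.84, 0.24]]
```

Call:
{"op": "move_arm", "data": {
  "delta_pos": [
    [-0.2,0.6,0.2],
    [-0.2,0.6,0.2],
    [0,0.35,0.1],
    [0,0,0]
  ],
  "delta_rot": [
    [0.9,-0.9,0.3],
    [0.9,-0.9,0.3],
    [0.6,-0.6,0],
    [0,0,0]
  ]
}}

```text
time: 25.92
eef_pos: [0.4865, -0.0639, 0.0961]
eef_rot: [0.08, 0.703, -0.081, 0.702]
force: [0.5, -0.1, 0.1]
finger_gap: 0.0316
```

```bash
python3 - <<'E'
from pry import *
plan(lw(40,0,65),RT([0,0,-1],LX),n=4)
from ov import overlay
overlay("scene",{},(310,160,420,250),6.5,"pics/f1.png")
E
```

```text
t 25.93 dist mm [  0.4  -3.1 -31.1] rotvec [ 0.  -0.   0.1] rows 4 F [ 0.5 -0.1  0.1] gap 0.0316
delta_pos [[0.78, -0.07, 0.03], [0.78, -0.07, 0.03], [0.78, -0.07, 0.03], [0.78, -0.07, 0.03]]
delta_rot [[0.01, -0.01, 0.01], [0.01, -0.01, 0.01], [0.01, -0.01, 0.01], [0.01, -0.01, 0.01]]
```

View pics/f1.png

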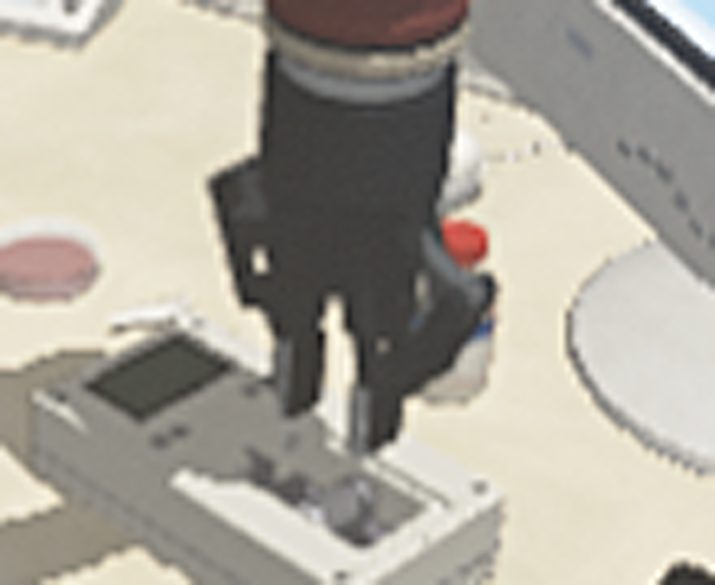

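Call:
{"op": "move_arm", "data": {
  "delta_pos": [
    [0.8,-0.15,0],
    [0.8,-0.1,0],
    [0.8,0,0],
    [0.5,0,0],
    [0,0,0]
  ],
  "delta_rot": [
    [0,0,0],
    [0,0,0],
    [0,0,0],
    [0,0,0],
    [0,0,0]
  ]
}}

```text
time: 26.6
eef_pos: [0.4853, -0.0669, 0.0643]
eef_rot: [0.081, 0.703, -0.081, 0.702]
force: [0.4, -1.0, 0.6]
finger_gap: 0.0321
```

```bash
python3 - <<'E'
from pry import *
plan(lw(40,0,49.7),RT([0,0,-1],LX),n=3)
from ov import overlay
overlay("scene",{},(310,170,420,250),6.5,"pics/f2.png")
E
```

```text
t 26.6 dist mm [  1.6  -0.  -14.6] rotvec [ 0.  -0.1  0.1] rows 3 F [ 0.4 -1.   0.6] gap 0.0321
delta_pos [[0.49, 0.01, 0.05], [0.49, 0.01, 0.05], [0.49, 0.01, 0.05]]
delta_rot [[0.0, -0.04, 0.02], [0.0, -0.04, 0.02], [0.0, -0.04, 0.02]]
```

View pics/f2.png

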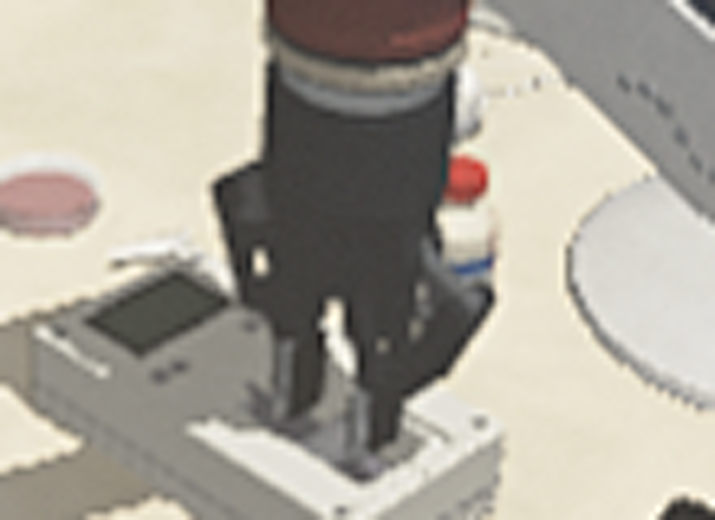

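Call:
{"op": "move_arm", "data": {
  "delta_pos": [
    [0.5,0,0.08],
    [0.5,0,0.05],
    [0.45,0,0.03],
    [0,0,0]
  ],
  "delta_rot": [
    [0,0,0],
    [0,0,0],
    [0,0,0],
    [0,0,0]
  ]
}}

```text
time: 27.15
eef_pos: [0.4876, -0.0674, 0.0495]
eef_rot: [0.08, 0.703, -0.081, 0.702]
force: [-0.0, 0.1, 0.5]
finger_gap: 0.0321
```

Call:
{"op": "move_arm", "data": {
  "delta_pos": [
    [0,0,0],
    [0,0,0],
    [0,0,0],
    [0,0,0]
  ],
  "delta_rot": [
    [0,0,0],
    [0,0,0],
    [0,0,0],
    [0,0,0]
  ],
  "hand": 1,
  "squeeze": 40
}}

```text
time: 27.65
eef_pos: [0.4878, -0.0674, 0.0499]
eef_rot: [0.08, 0.703, -0.081, 0.702]
force: [-0.2, 0.9, -0.3]
finger_gap: 0.0155
```

Call:
{"op": "move_arm", "data": {
  "delta_pos": [
    [-0.5,0,0],
    [-1,0,0],
    [-2.5,0,0],
    [-4,0,0],
    [-1,0,0],
    [0,0,0]
  ],
  "delta_rot": [
    [0,0,0],
    [0,0,0],
    [0,0,0],
    [0,0,0],
    [0,0,0],
    [0,0,0]
  ]
}}

```text
time: 28.4
eef_pos: [0.4879, -0.0675, 0.1446]
eef_rot: [0.08, 0.702, -0.081, 0.703]
force: [0.8, -0.3, -0.1]
finger_gap: 0.0158
```

```bash
python3 - <<'E'
from pry import *
ty=-.037; 
print(get_state()["joints"].round(2))
plan([.430,.411,.12],RT([0,0,-1],[-np.sin(ty),np.cos(ty),0]),vmax=4.3)
from ov import overlay
overlay("scene",{},(310,140,420,240),6,"pics/f3.png")
E
```

```text
[-0.3   0.01  1.97 -0.    1.15 -1.64]
t 28.4 dist mm [-57.9 478.5 -24.6] rotvec [-11.    0.    0.1] rows 12 F [ 0.8 -0.3 -0.1] gap 0.0158
delta_pos [[0.2, 3.77, -1.38], [0.2, 3.8, -1.31], [0.2, 3.82, -1.25], [0.2, 3.84, -1.19], [0.2, 3.85, -1.13], [0.2, 3.87, -1.07], [0.2, 3.89, -1.01], [0.2, 3.9, -0.94], [0.2, 3.92, -0.88], [0.2, 3.93, -0.82], [0.2, 3.94, -0.76], [0.2, 3.96, -0.69]]
delta_rot [[-0.92, 0.0, 0.01], [-0.92, 0.0, 0.01], [-0.92, 0.0, 0.01], [-0.92, 0.0, 0.01], [-0.92, 0.0, 0.01], [-0.92, 0.0, 0.01], [-0.92, 0.0, 0.01], [-0.92, 0.0, 0.01], [-0.92, 0.0, 0.01], [-0.92, 0.0, 0.01], [-0.92, 0.0, 0.01], [-0.92, 0.0, 0.01]]
```

View pics/f3.png

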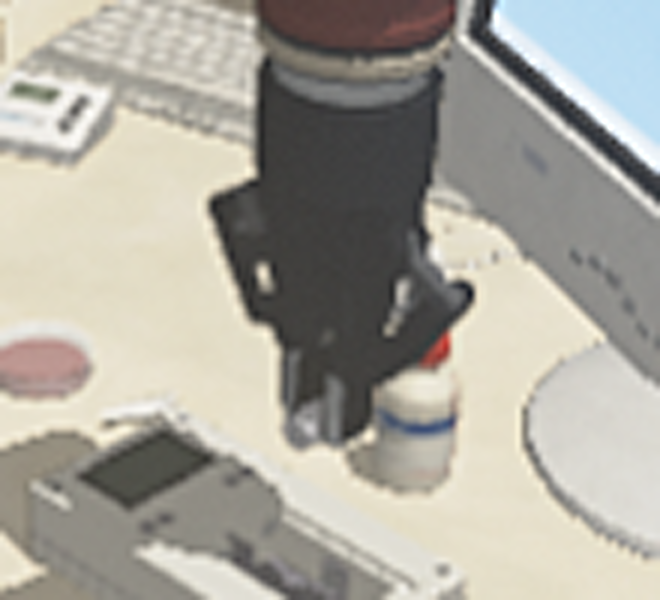

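Call:
{"op": "move_arm", "data": {
  "delta_pos": [
    [0,3.77,-1.38],
    [0,3.8,-1.31],
    [0,3.82,-1.25],
    [0.1,3.84,-1.19],
    [0.1,3.85,-1.13],
    [0.1,3.87,-1.07],
    [0.2,3.89,-1.01],
    [0.2,3.9,-0.94],
    [0.2,3.92,-0.88],
    [0.2,3.93,-0.82],
    [0.2,3.94,-0.76],
    [0.2,3.0,-0.5],
    [0,0,0],
    [0,0,0]
  ],
  "delta_rot": [
    [-0.92,0,0],
    [-0.92,0,0],
    [-0.92,0,0],
    [-0.92,0,0],
    [-0.92,0,0],
    [-0.92,0,0],
    [-0.92,0,0],
    [-0.92,0,0],
    [-0.92,0,0],
    [-0.92,0,0],
    [-0.92,0,0],
    [-0.92,0,0],
    [0,0,0],
    [0,0,0]
  ]
}}

```text
time: 30.2
eef_pos: [0.4162, 0.4107, 0.1052]
eef_rot: [0.007, 0.718, -0.017, 0.696]
force: [0.1, -0.1, -0.1]
finger_gap: 0.0155
```

```bash
python3 - <<'E'
from pry import *
ty=-.037; 
plan([.430,.411,.08],RT([0,0,-1],[-np.sin(ty),np.cos(ty),0]),n=3)
from ov import overlay
overlay("scene",{},(170,110,290,210),6,"pics/g1.png")
overlay("top",{"tray":(.4663,.4107,3.1047)},(130,180,250,280),6,"pics/g1t.png")
E
```

```text
t 30.2 dist mm [ 13.8   0.3 -25.2] rotvec [ 0.2 -1.7  0.8] rows 3 F [ 0.1 -0.1 -0.1] gap 0.0155
delta_pos [[0.83, 0.04, 0.48], [0.83, 0.03, 0.48], [0.84, 0.03, 0.47]]
delta_rot [[0.08, -0.58, 0.27], [0.08, -0.58, 0.27], [0.08, -0.58, 0.27]]
```

View pics/g1t.png

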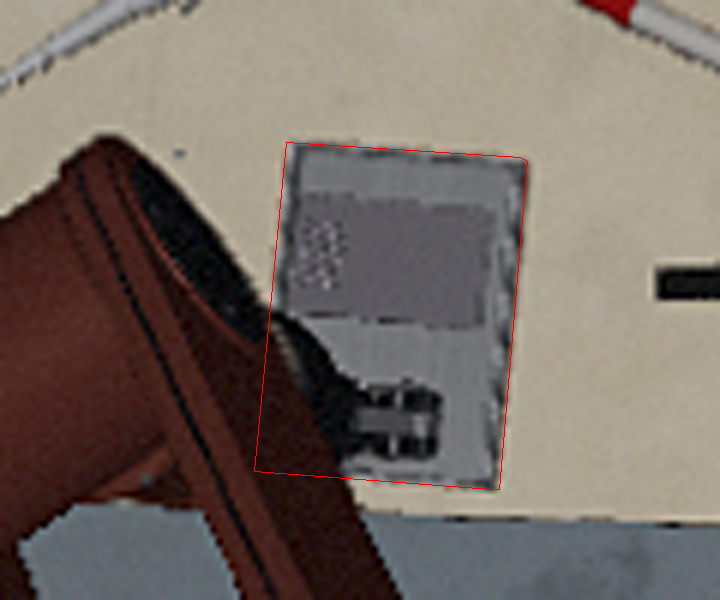

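Call:
{"op": "move_arm", "data": {
  "delta_pos": [
    [0.9,0.03,0.55],
    [0.9,0.03,0.5],
    [0.8,0.03,0.4],
    [0,0,0]
  ],
  "delta_rot": [
    [0.08,-0.7,0.3],
    [0.08,-0.6,0.3],
    [0.08,-0.4,0.2],
    [0,0,0]
  ]
}}

```text
time: 30.8
eef_pos: [0.4324, 0.4083, 0.0774]
eef_rot: [0.015, 0.706, -0.015, 0.708]
force: [-0.5, 0.4, -1.0]
finger_gap: 0.0151
```

```bash
python3 - <<'E'
from pry import *
ty=-.037; 
plan([.430,.411,.033],RT([0,0,-1],[-np.sin(ty),np.cos(ty),0]),n=5)
E
```

```text
t 30.8 dist mm [ -2.4   2.7 -44.4] rotvec [-0.3  0.1 -0. ] rows 5 F [-0.5  0.4 -1. ] gap 0.0151
delta_pos [[0.89, 0.05, -0.05], [0.89, 0.05, -0.05], [0.89, 0.05, -0.05], [0.89, 0.05, -0.05], [0.89, 0.05, -0.05]]
delta_rot [[-0.05, 0.02, -0.01], [-0.05, 0.02, -0.01], [-0.05, 0.02, -0.01], [-0.05, 0.02, -0.01], [-0.05, 0.02, -0.01]]
```

Call:
{"op": "move_arm", "data": {
  "delta_pos": [
    [0.9,0.1,-0.1],
    [0.9,0.1,-0.05],
    [0.9,0,-0.05],
    [0.9,0,0],
    [0.6,0,0],
    [0,0,0]
  ],
  "delta_rot": [
    [0,0,0],
    [0,0,0],
    [0,0,0],
    [0,0,0],
    [0,0,0],
    [0,0,0]
  ]
}}

```text
time: 31.55
eef_pos: [0.43, 0.4107, 0.032]
eef_rot: [0.015, 0.707, -0.015, 0.707]
force: [0.6, 0.4, -0.1]
finger_gap: 0.0151
```

Call:
{"op": "move_arm", "data": {
  "delta_pos": [
    [0.15,0,0],
    [0.05,0,0],
    [0,0,0]
  ],
  "delta_rot": [
    [0,0,0],
    [0,0,0],
    [0,0,0]
  ]
}}

```text
time: 31.92
eef_pos: [0.4306, 0.4111, 0.0307]
eef_rot: [0.015, 0.706, -0.014, 0.708]
force: [-0.3, -0.7, -0.1]
finger_gap: 0.0156
```

Call:
{"op": "move_arm", "data": {
  "delta_pos": [
    [0,0,0],
    [0,0,0],
    [0,0,0]
  ],
  "delta_rot": [
    [0,0,0],
    [0,0,0],
    [0,0,0]
  ],
  "hand": 0.3
}}

```text
time: 32.3
eef_pos: [0.431, 0.4113, 0.0313]
eef_rot: [0.015, 0.706, -0.014, 0.708]
force: [0.3, 0.1, -0.2]
finger_gap: 0.0298
```

Call:
{"op": "move_arm", "data": {
  "delta_pos": [
    [-0.5,0,0],
    [-2,0,0],
    [-3,0,0],
    [-5,0,0],
    [-5,0,0],
    [0,0,0],
    [0,0,0]
  ],
  "delta_rot": [
    [0,0,0],
    [0,0,0],
    [0,0,0],
    [0,0,0],
    [0,0,0],
    [0,0,0],
    [0,0,0]
  ]
}}

```text
time: 33.17
eef_pos: [0.431, 0.4115, 0.1985]
eef_rot: [0.016, 0.704, -0.013, 0.71]
force: [0.1, -0.2, -1.2]
finger_gap: 0.0299
```

```bash
python3 - <<'E'
from pry import *
print(get_state()["time"],get_state()["eef_pos"])
from ov import overlay
overlay("scene",{},(180,130,400,260),3.5,"pics/g2.png")
overlay("top",{"tray":(.4663,.4107,3.1047)},(130,140,410,280),2.8,"pics/g2t.png")
E
```

```text
33.175 [0.43103667 0.41153198 0.19848924]
```

View pics/g2.png

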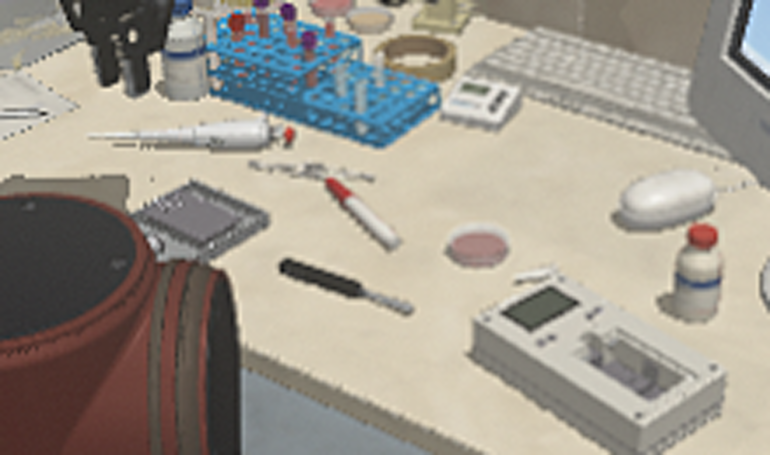

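View pics/g2t.png

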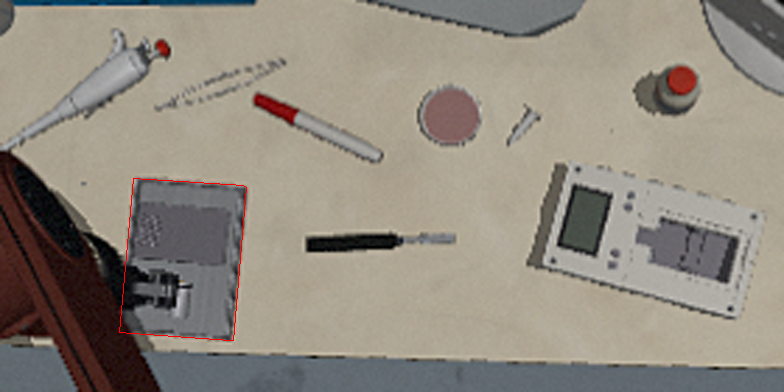

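Call:
{"op": "move_arm", "data": {
  "delta_pos": [
    [-2,4,0],
    [-2,4,0],
    [0,4,0],
    [0,0,0],
    [0,0,0]
  ],
  "delta_rot": [
    [0,0,0],
    [0,0,0],
    [0,0,0],
    [0,0,0],
    [0,0,0]
  ]
}}

```text
time: 33.9
eef_pos: [0.4331, 0.5306, 0.2295]
eef_rot: [0.013, 0.708, -0.018, 0.705]
force: [0.1, -0.9, -0.3]
finger_gap: 0.0299
```

```bash
python3 - <<'E'
from fit import *
from ov import overlay
overlay("top",{"tray":(.4663,.4107,3.1047)},(140,180,300,280),4.8,"pics/g3t.png")
for l in ["cell","cover"]:
    print(l,[(round(a["conf"],2),np.round(a["centre"],3).tolist()) for a in spot_in(l,"top")][:2])
E
```

```text
cell [(0.57, [0.428, 0.408, 0.015])]
cover [(0.57, [0.49, 0.417, 0.022]), (0.48, [0.494, -0.032, 0.046])]
```

View pics/g3t.png

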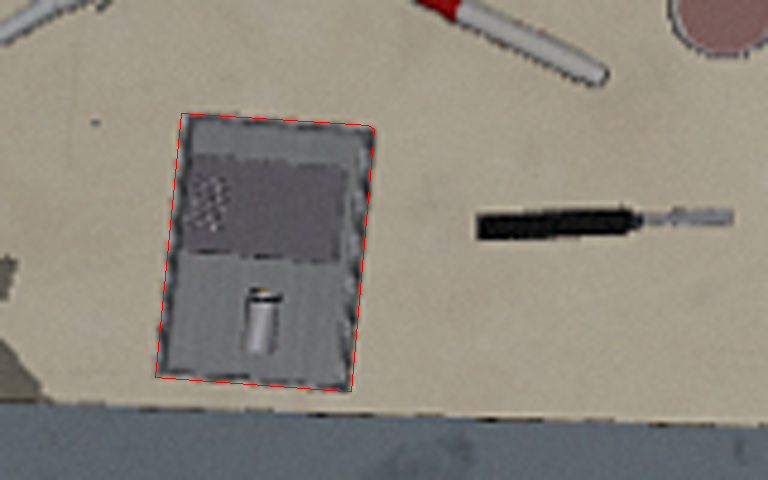

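```bash
python3 - <<'E'
from fit import *
read_camera("top"); r=regions_of("cover","top"); print([(round(a["conf"],2),int(a["pixels"].sum()),cv2.minAreaRect(cv2.findNonZero(a["pixels"].astype(np.uint8)))[0]) for a in r])
MOD["cov"]=[box(-43,43,-26,26,10+3,15+3)]
m=[a for a in r if cv2.minAreaRect(cv2.findNonZero(a["pixels"].astype(np.uint8)))[0][0]<250][0]["pixels"].astype(np.uint8)
f=fit("cov",{"top":m},(.49,.412,-1.6)); print(f.x.round(4),f.fun)
ty=-.037;T=np.array([[np.cos(ty),np.sin(ty)],[-np.sin(ty),np.cos(ty)]])
c=T@(f.x[:2]-[.4663,.4107])*1000; print("cover in tray",c, "yaw rel",np.degrees(f.x[2]-ty)+90)
def q(u,v): return (140+u/4.8-.5,180+v/4.8-.5)
for z in (.018,.022): 
  e=unproj("top",[q(184,205),q(344,214)],z); print(z,(T@(e[:,:2]-[.4663,.4107]).T).T*1000)
im=read_camera("scene")[:,:,::-1]; cv2.imwrite("pics/g4.png",cv2.resize(im[175:212,212:262],None,fx=14,fy=14,interpolation=cv2.INTER_CUBIC))
E
```

```text
[(0.56, 629, (194.0069122314453, 222.91725158691406))]
[ 0.4895  0.412  -1.6356] 0.0642885532591415
cover in tray [23.11549183  2.18381632] yaw rel -1.593775966247108
0.018 [[ 22.07419868  44.96763833]
 [ 23.07078294 -44.21665986]]
0.022 [[ 21.82930503  43.75373908]
 [ 22.82278469 -45.15272894]]
```

View pics/g4.png

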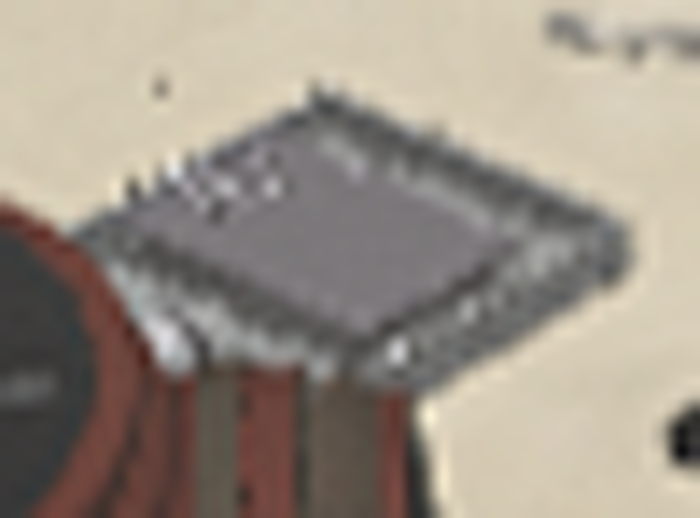

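```bash
python3 - <<'E'
from station import *
print(get_state()["time"], get_state()["qvel"].round(3)); print(manip.close_job())
E
```

```text
34.2 [ 0.002 -0.    -0.006  0.003  0.001 -0.001]
the job is handed in; nothing more can be done
None
```

I finished the job and handed it in at 34.2 s of the 64 s allowed; `close_job` gives no verdict. I did these steps:
- Prised the cover loose with the blade at a 35° slope. The load peaked at about 13 N, against the expected 5 to 8 N, then dropped to zero as the latch let go.
- Laid the tool back on the desk about where it was. It had slipped a few degrees in the grip during prying, so I levelled it before release.
- Lifted the cover off by its notch end and laid it flat in the tray.
- Took the cell out of its bay and put it in the tray beside the cover.

My last camera checks showed:
- **Cover:** it looks flat, about 23 mm and 2 mm from the tray centre, with its edges clear of the walls. The spot detector put it about 5 mm further along y than my outline fit; both are well within limits.
- **Cell:** it lies at about (0.43, 0.41) m, in the free half of the tray.
- **Tool:** it looks flat on the desk.
- **Bottle and petri dish:** they look unmoved in the pictures, though I did not measure their positions again.
- **Arm:** it stands clear of everything and at rest.

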